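Load a filter barrel and screw down its retaining ring

ROBOT

A 7-joint arm with a two-finger parallel gripper is mounted at the origin on the work surface. World frame = base frame: x ahead of the robot, y to its left, z up, the work surface at z = 0. Lengths are in m, angles in rad, forces in N, time in s.
With the tool pointing down it reaches from about 0.4 to 0.875 m from the base axis. Payload 4.4 kg.
Tool frame: the origin (TCP) lies on the centre line of the jaws, within the pads' length; the fingertips stand 25 mm ahead of it and the grasp point (between the pads) lies 6 mm ahead of it; z points along the fingers, y is the direction in which the jaws open and shut (so a half turn about z gives the same grasp; the last joint's range is limited). The gripper opens to 85 mm and grips with 20 to 120 N. Pads are 22 mm wide; open, the fingers measure 114 mm over their backs; the gripper's body (76 mm by 85 mm) begins 54 mm behind the grasp point. The pads swing forward as they close: fully open they stand 13 mm farther back than shut.
Start: joints at [1.249, 0.628, 0.038, 1.517, -0.027, 0.996, -0.02], TCP at [0.164, -0.629, 0.256] pointing down, gripper open.
Joint ranges: [-3.06, 3.06], [-0.37, 2.12], [-1.25, 1.32], [0.18, 2.47], [-1.1, 4.24], [0.23, 1.98], [-2.94, 2.94]. Speed limits (rad/s): [2.57, 2.57, 3.14, 3.14, 3.14, 3.14, 3.14].

INTERFACE

Orientations are given as a unit quaternion [w, x, y, z].
In Python, from plant import robot, eyes gives the robot as it stands.
- The arm moves only by the shell command python3 -m jog 'ROWS' [OPENING]. ROWS is JSON, a list of rows, each an object of numbers: "tx", "ty", "tz": the shift along the world's x, y, z normalised to -1 to 1, where 1 is 40 mm; "wx", "wy", "wz": the turn, a rotation vector about the world's x, y, z normalised to -1 to 1, where 1 is 0.1 rad. A call has 1 to 12 rows; each row shifts and turns the commanded pose from where the row before left it; what a row does not reach is not made up. A row lasts 1/12 s, in which the tool goes at most 41.7 mm and 7.16 degrees, less where a joint would pass 70% of its speed; a pose out of reach is approached as far as the arm can. A call with a number of a shift or a turn outside -1 to 1 is refused whole. A call with a gripper value outside its range is refused whole. OPENING is the opening, from -1 (shut) to 1 (fully open), set as the call begins (- or left out, the last holds). The fingers move at their own pace and stop on an object; the grip force is fixed at half the most. Time passes only in rows, so rows that do not move let the fingers close. It gives the time, the measured TCP pose, the force and the opening at its end, in the units of the state.
- robot.read_state(): the state, without advancing time (a new reading comes with each control period).
- eyes.capture(name): name is "side" or "top" or "wrist"; returns a dict with "image" (420x560x3 uint8, blue, green, red), "fx", "fy", "cx", "cy" (pixels), "rvec" (rotation vector, rad) and "tvec" (3), from world to camera coordinates, as OpenCV has them. Camera axes: x right, y down, z forward; pixel columns grow to the right and rows downward; lengths in m; the calibration is good to about 2 mm. A picture is of the moment at which its call begins. There is no depth.
- robot.close_job(): hands the job in, once; it reports no verdict.
The state is a dict: "time": time; "qpos": joint angles; "qvel": joint speeds; "effort": joint torques, N m; "eef_pos": TCP position; "eef_rot": TCP orientation; "force": force on the tool from outside, world axes, zero at the start; "wrist_torque": the same for the moment, N m; "grip_width": finger opening in m.
Only numpy, scipy, OpenCV 4.12 (cv2) and the standard library are available. Lean on these libraries where they do the work, as an engineer would, in place of code of your own. Each camera call takes 0.05 s, during which the arm holds its last target.

TASK

Build up the filter barrel of the light detector: drop the black-rimmed orange filter flat onto the sprung seat at the bottom of the barrel, then drop the white spacer ring flat on top of it. Then set the blue retaining ring in the mouth of the barrel with its pins in the two side windows and screw it clockwise, about a quarter turn from the windows, so that it holds the stack clamped down against the spring, and let go; leave the amber bottle and the glass beaker standing.

Things in the scene. Friction and masses are not known exactly. Their poses are not given: they have to be found in the camera images.
- barrel: Fixed filter barrel, yaw within 0.6 rad: black base plate, 104 mm across, 8 mm thick, with two aluminium arc walls (outer diameter 81, bore 57 mm); rim 54 mm above the table. Origin on its axis at table height, z up. It is open on two opposite sides, at its own +x and -x (see barrel_window). Seat, filter, spacer and retaining ring stack up inside on the axis.
- barrel_window (a point): Middle of the +x finger window, 34.5 mm from the axis, 30 mm above the table; the -x one is alike. Each is 70 degrees wide (33 mm between wall ends at the bore, 46 mm outside), open at the top and down to the base plate: fingers that hold a part across the barrel's x axis can lower it all the way. A part may also be dropped from the mouth.
- barrel_mouth (a point): Centre of the mouth, at rim height (54 mm). Blue lips (inner diameter 57 mm) on the walls overhang a 74 mm groove for the ring's pins, funnelled below. Angles clockwise from above, from the window's centre line: a pin enters freely at -28 to +28 degrees; from 35 to 75 the lip's underside falls from 48.0 to 43.8 mm above the table; then level, dead stop at 100. Anticlockwise is blocked.
- seat_top (a point): Centre of the top of the sprung steel seat (a disc of 54 mm diameter) inside the barrel, on the barrel axis, 18 mm above the table when unloaded; it yields downwards by up to 6 mm, 2.5 N per mm.
- seat (a joint): How far the sprung seat is pushed down, m: 0 unloaded, about 0.0007 under the weight of the three parts, about 0.0025 when the retaining ring is screwed home; range 0 to 0.006.
- filter_mid (a point): Centre of the optical filter: a disc with black rim and orange face, alike on both sides, 50 mm diameter, 10 mm thick, about 50 g, lying flat on the table. z is its axis.
- spacer_mid (a point): Centre of the white spacer ring: 50 mm outside, 34 mm inside diameter, 12 mm thick, about 30 g, lying flat on the table. z is its axis.
- retainer_mid (a point): On the axis of the blue retaining ring, half-way up (19 mm above its underside). Ring of 50 mm outside diameter, 8 mm high, with a solid grip bar on top: 42 mm long along its x, 12 mm thick along its y, its top 38 mm above the underside. About 60 g. It lies on the table, bar up, z up; it is alike after a half turn.
- bottle_mid (a point): Middle of the amber bottle, 54 mm diameter, 105 mm tall, standing on the table.
- beaker_mid (a point): Middle of the glass beaker, 80 mm diameter at the rim, 110 mm tall, standing on the table.
- retainer_pin (a point): Outer end of the ring's +x pin: two steel pins of 5 mm diameter point out along its +x and -x, in line with the bar, ends 34.5 mm from the axis, centre line 4 mm above the underside. Resting on filter and spacer in the barrel, the ring's underside is about 39.5 mm above the table; screwed home about 37.5 mm, the bar's top then at about 75 mm.
There are look-alikes about, which are no part of the job. What is shaped like the part that bears spacer_mid but green is not meant. Several things look just like the part that bears filter_mid: the one meant starts farthest to the robot's left.

How it is judged:
On the way, in this order (a step that is already met when the one before it is completed fails the run):
1. the filter lies flat on the seat in the barrel, with no spacer under it (horizontal distance between filter_mid and barrel below 0.005 m and z of filter_mid in the frame of barrel below 0.0255 m and angle between the z axis of filter_mid and the z axis of barrel, either way round below 0.08 rad), for 0.2 s.
2. the spacer lies flat on the filter in the barrel (horizontal distance between spacer_mid and barrel below 0.005 m and z of spacer_mid in the frame of barrel below 0.0365 m and angle between the z axis of spacer_mid and the z axis of barrel, either way round below 0.08 rad), for 0.2 s.
At the end, for the whole second after the job is handed in: Filter on the seat and spacer on it, both within 5 mm of the axis and flat; retaining ring within 5 mm of the axis and level (0.08 rad), its pins at least 1.15 rad away from the window line; all released and at rest, with the seat still held down by more than 1.6 mm (horizontal distance between each of filter_mid, spacer_mid, retainer_mid and barrel below 0.005 m and z of filter_mid in the frame of barrel below 0.0235 m and angle between the z axis of each of filter_mid, spacer_mid, retainer_mid and the z axis of barrel, either way round below 0.08 rad and z of spacer_mid in the frame of barrel between 0.028 and 0.0345 m and angle between the x axis of retainer_mid and the x axis of barrel, either way round above 1.15 rad and z of retainer_mid in the frame of barrel below 0.0585 m and value of joint seat above 0.0016 m and linear speed of retainer below 0.02 m/s); the robot touches nothing.
It fails at once if the amber bottle or the beaker is knocked over (angle between any of bottle_mid, beaker_mid's own z axis and vertical above 0.5 rad).
It also fails if it takes over 72 s, if anything falls off the work surface, if the arm or the gripper's body presses on something with over 40 N, if the wrist force passes 120 N, or if a joint passes its speed limit or range.

## Working session

There is one attempt and no reset: what is moved stays moved. The work goes in short steps, Python scripts to look and compute and a shell command to move; the robot and the scene stay as the last step left them, time stands still between calls to the robot, and variables do not carry over. Pictures are saved under pics/ and viewed, and the job is handed in when it is done.

```bash
ls; mkdir -p pics; python3 - <<'E'
from plant import robot, eyes
import cv2,numpy as np
for n in ("side","top","wrist"):
    c=eyes.capture(n); cv2.imwrite(f"pics/{n}0.png",c["image"]); print(n,{k:np.round(c[k],4).tolist() for k in c if k!="image"})
s=robot.read_state(); print(s)
E
```

```text
pics
side {'fx': 495.0358, 'fy': 495.0358, 'cx': 290.06, 'cy': 206.9866, 'rvec': [2.1868, -0.5657, 0.2719], 'tvec': [-0.5928, 0.2316, 0.8745]}
top {'fx': 465.1565, 'fy': 465.1565, 'cx': 273.839, 'cy': 210.3188, 'rvec': [2.1745, -2.1713, 0.1082], 'tvec': [-0.0478, 0.6362, 0.9425]}
wrist {'fx': 349.1037, 'fy': 349.1037, 'cx': 276.6115, 'cy': 210.4325, 'rvec': [-2.2867, 1.7632, 0.2767], 'tvec': [-0.65, -0.0401, 0.3802]}
{'time': 0.15, 'qpos': array([ 1.24919969,  0.62916003,  0.03847536,  1.51814237, -0.02698082,
        0.9962971 , -0.02002852]), 'qvel': array([-0.00072818, -0.002237  ,  0.00140586, -0.00387129, -0.00040544,
       -0.00281788,  0.001268  ]), 'effort': array([ 3.32149699e-03, -5.63801444e+01,  1.22857891e+00, -1.93653542e+01,
        1.11995812e-02,  7.37065799e-03, -1.42987216e-05]), 'eef_pos': array([ 0.16436038, -0.62841988,  0.25558242]), 'eef_rot': array([-7.35157357e-04,  9.91834429e-01,  1.27530041e-01, -1.15095929e-04]), 'force': array([-0.51763465, -0.05832201, -0.02004368]), 'wrist_torque': array([-0.02742681,  0.04789572, -0.03940112]), 'grip_width': 0.08526205303404573}
```

View pics/side0.png

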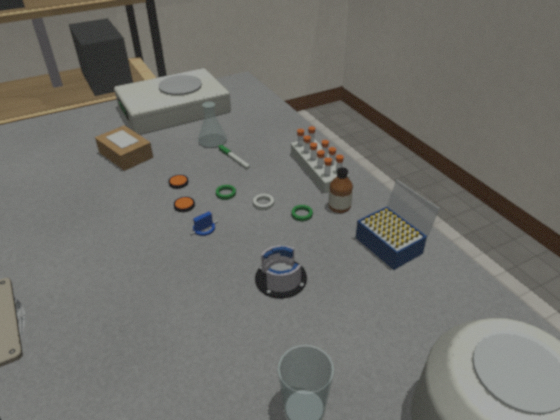

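View pics/top0.png

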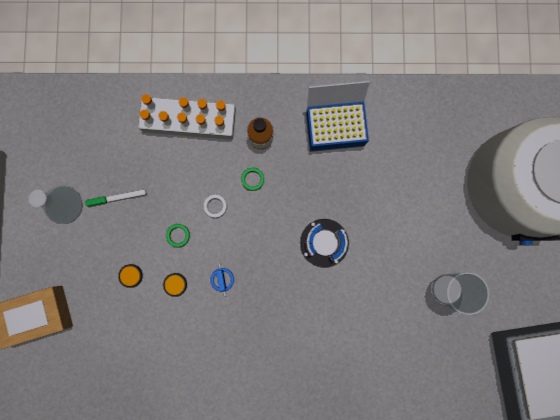

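View pics/wrist0.png

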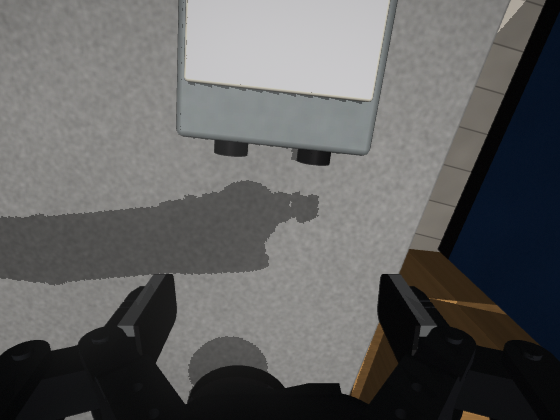

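```bash
cat > h.py <<'E'
import cv2,numpy as np
from plant import robot,eyes
def ray(c,u,v,z):
    R,_=cv2.Rodrigues(np.array(c["rvec"],float)); t=np.array(c["tvec"],float).ravel()
    o=-R.T@t; d=R.T@np.array([(u-c["cx"])/c["fx"],(v-c["cy"])/c["fy"],1.])
    return o+d*(z-o[2])/d[2]
def proj(c,P):
    K=np.array([[c["fx"],0,c["cx"]],[0,c["fy"],c["cy"]],[0,0,1.]])
    return cv2.projectPoints(np.array(P,float).reshape(-1,3),np.array(c["rvec"],float),np.array(c["tvec"],float),K,None)[0].reshape(-1,2)
def crop(c,u,v,r,name,k=6):
    u,v=int(u),int(v); im=c["image"][max(0,v-r):v+r,max(0,u-r):u+r]
    cv2.imwrite("pics/"+name,cv2.resize(im,None,fx=k,fy=k,interpolation=cv2.INTER_CUBIC))
E
python3 - <<'E'
from h import *
c=eyes.capture("top")
for n,u,v,z in [("filtL",130,276,.01),("filtR",175,285,.01),("spacer",215,206,.012),("ret",222,280,.008),("barrel",325,243,.0),("bottle",260,128,.1),("greenA",253,179,.012),("greenB",178,236,.012),("beaker",447,290,.0),("imgc",0,0,0),("imgbr",559,419,0)]:
    print(n,np.round(ray(c,u,v,z),4))
s=eyes.capture("side")
for n,u,v,z in [("f1",178,181,.01),("f2",184,204,.01),("beaker",305,405,.0)]:
    print(n,np.round(ray(s,u,v,z),4))
# mask centroids
im=c["image"]; hsv=cv2.cvtColor(im,cv2.COLOR_BGR2HSV)
def cen(m,name,z):
    n,l,st,ce=cv2.connectedComponentsWithStats(m.astype(np.uint8))
    for i in range(1,n):
        if st[i,4]>25: print(name,st[i].tolist(),ce[i].round(1),ray(c,*ce[i],z).round(4))
cen((hsv[...,0]<20)&(hsv[...,1]>150)&(hsv[...,2]>90),"orange",.01)
cen((hsv[...,0]>100)&(hsv[...,0]<125)&(hsv[...,1]>120),"blue",.03)
crop(c,150,276,45,"t_f.png",6);crop(c,325,243,35,"t_b.png",8);crop(c,222,280,25,"t_r.png",10)
E
```

```text
filtL [0.4988 0.256  0.01  ]
filtR [0.4802 0.1608 0.01  ]
spacer [0.6472 0.0787 0.012 ]
ret [0.4906 0.0623 0.008 ]
barrel [ 0.569  -0.1568 -0.    ]
bottle [ 0.7931 -0.0191  0.1   ]
greenA [ 0.7057 -0.0021  0.012 ]
greenB [0.5831 0.1563 0.012 ]
beaker [ 0.4697 -0.4154  0.    ]
imgc [1.1149 0.5712 0.    ]
imgbr [ 0.2057 -0.6385  0.    ]
f1 [0.4991 0.2516 0.01  ]
f2 [0.4809 0.1562 0.01  ]
beaker [ 0.4777 -0.4092  0.    ]
orange [142, 94, 9, 10, 65] [145.9  98.5] [0.8837 0.2333 0.01  ]
orange [179, 98, 9, 9, 63] [183.1 101.7] [0.8768 0.1519 0.01  ]
orange [198, 99, 9, 9, 62] [201.8 103.1] [0.8737 0.1109 0.01  ]
orange [216, 101, 9, 9, 64] [220.3 104.8] [0.87   0.0704 0.01  ]
orange [140, 110, 10, 9, 66] [144.2 113.8] [0.8493 0.236  0.01  ]
orange [159, 111, 9, 10, 64] [162.9 115.5] [0.8457 0.1952 0.01  ]
orange [178, 113, 9, 9, 63] [181.6 116.9] [0.8426 0.1543 0.01  ]
orange [196, 114, 9, 10, 62] [200.1 118.3] [0.8395 0.114  0.01  ]
orange [215, 116, 9, 9, 65] [218.9 120. ] [0.8359 0.073  0.01  ]
orange [248, 118, 24, 23, 245] [259.6 131.6] [ 0.8102 -0.0159  0.01  ]
orange [120, 266, 20, 20, 316] [129.4 275.6] [0.4997 0.2573 0.01  ]
orange [165, 275, 20, 20, 56] [174.4 284.4] [0.4815 0.162  0.01  ]
blue [307, 101, 62, 50, 647] [335.2 131.9] [ 0.8044 -0.1775  0.03  ]
blue [309, 225, 14, 29, 118] [313.9 236.9] [ 0.5809 -0.1305  0.03  ]
blue [332, 231, 13, 29, 136] [339.6 246.2] [ 0.5617 -0.1837  0.03  ]
blue [520, 240, 12, 5, 60] [525.5 242. ] [ 0.5709 -0.5714  0.03  ]
blue [211, 268, 23, 24, 314] [221.4 279.4] [0.493  0.0611 0.03  ]
```

View pics/t_f.png

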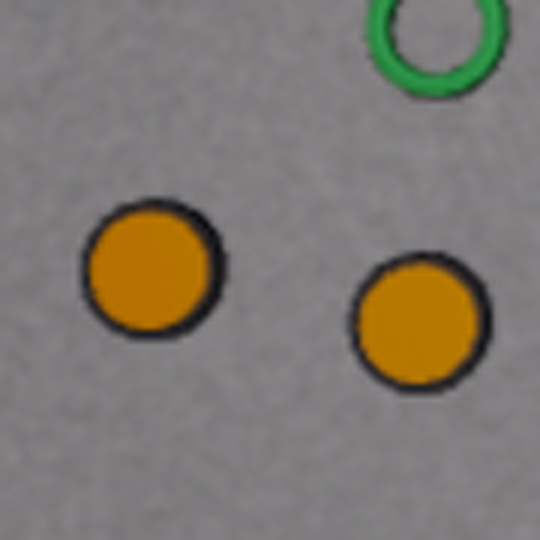

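View pics/t_b.png

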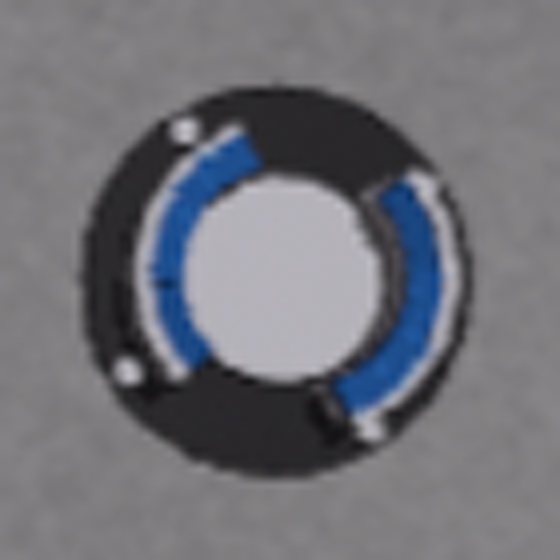

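View pics/t_r.png

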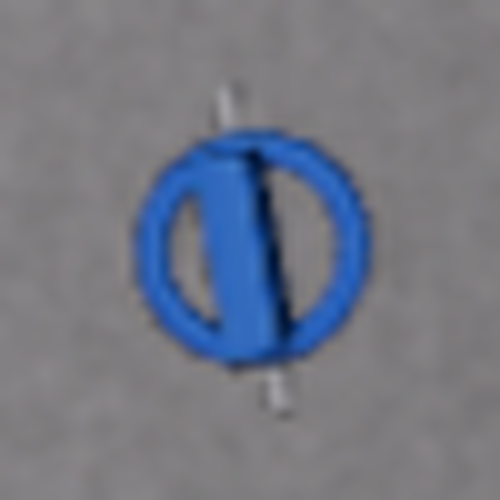

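The two filter look-alikes are at top pixels (129,276), world y≈0.257, and (175,285), y≈0.161. The (129,276) one lies farther to the robot's left, so it is the one meant, and the crop shows it clearly. The white ring at (215,206) is the spacer; the rings at (253,179) and (178,236) are green. The barrel windows face the upper right and lower left in the crop.

```bash
cat > m.py <<'E'
from h import *
from scipy.optimize import least_squares
def circ(c,p,r,z,n=72):
    a=np.linspace(0,2*np.pi,n,endpoint=False)
    return proj(c,np.c_[p[0]+r*np.cos(a),p[1]+r*np.sin(a),np.full(n,z)])
def fitcent(c,mask,p0,disks):
    # match centroid of rendered union of discs hull (r,z)
    n,l,st,ce=cv2.connectedComponentsWithStats(mask.astype(np.uint8))
    u=proj(c,[p0[0],p0[1],disks[0][1]])[0]
    best=min((i for i in range(1,n) if st[i,4]>25),key=lambda i:np.hypot(*(ce[i]-u)))
    pts=np.argwhere(l==best)[:,::-1].astype(np.float32)
    h=cv2.convexHull(pts); M=cv2.moments(h); t=np.array([M['m10']/M['m00'],M['m01']/M['m00']])
    def f(p):
        q=np.vstack([circ(c,p,r,z) for r,z in disks]).astype(np.float32)
        M=cv2.moments(cv2.convexHull(q)); return np.array([M['m10']/M['m00'],M['m01']/M['m00']])-t
    s=least_squares(f,p0,diff_step=1e-3); 
    q=np.vstack([circ(c,s.x,r,z) for r,z in disks]).astype(np.float32)
    return s.x.round(4),round(float(np.sqrt(cv2.contourArea(h)/cv2.contourArea(cv2.convexHull(q)))),3)
E
python3 - <<'E'
from m import *
for n in("top","side"):
    c=eyes.capture(n); im=c["image"]; hsv=cv2.cvtColor(im,cv2.COLOR_BGR2HSV); H,S,V=cv2.split(hsv)
    print(n)
    print("filter",fitcent(c,(H<20)&(S>120)&(V>60),[.499,.254],[(.022,.01)]))
    print("spacer",fitcent(c,(S<25)&(V>(170 if n=="top" else 150)),[.647,.079],[(.025,.0),(.025,.012)]))
    ring=(H>100)&(H<125)&(S>110)
    print("ret",fitcent(c,ring,[.491,.062],[(.025,.0),(.025,.008)]))
    print("barrel",fitcent(c,(V<65),[.569,-.157],[(.052,.0),(.052,.008)]))
c=eyes.capture("top"); im=c["image"]; H,S,V=cv2.split(cv2.cvtColor(im,cv2.COLOR_BGR2HSV))
p=np.array([.569,-.157])
# lips in polar at z=.054
b=np.argwhere((H>100)&(H<125)&(S>110))[:,::-1]
P=np.array([ray(c,u,v,.054) for u,v in b])[:,:2]
k=np.hypot(*(P-p).T)<.05; P=P[k]
def f(q): return np.hypot(P[:,0]-q[0],P[:,1]-q[1])
print("lip n",len(P))
from scipy.optimize import minimize
r=least_squares(lambda q:f(q)-q[2],[*p,.031]); print("lipcirc",r.x)
a=np.degrees(np.arctan2(P[:,1]-r.x[1],P[:,0]-r.x[0]));a.sort(); h=np.histogram(a,bins=np.arange(-180,181,5)); print([(int(x),int(n)) for x,n in zip(h[1],h[0])])
w=np.exp(2j*np.radians(a)).mean(); print("lips axis yaw",np.angle(w)/2, "window yaw",np.angle(-w)/2)
E
```

```text
top
filter (array([0.4999, 0.2574]), 0.949)
spacer (array([0.649 , 0.0805]), 0.893)
ret (array([0.4919, 0.063 ]), 0.952)
barrel (array([ 0.5579, -0.1348]), 0.679)
side
filter (array([0.5002, 0.2557]), 0.961)
spacer (array([0.6522, 0.0868]), 0.739)
ret (array([0.4974, 0.0739]), 1.056)
barrel (array([ 0.567 , -0.1617]), 0.853)
lip n 265
lipcirc [ 0.56994354 -0.15390831  0.03271101]
[(-180, 0), (-175, 0), (-170, 0), (-165, 2), (-160, 7), (-155, 6), (-150, 8), (-145, 6), (-140, 8), (-135, 7), (-130, 8), (-125, 6), (-120, 6), (-115, 7), (-110, 5), (-105, 7), (-100, 4), (-95, 8), (-90, 4), (-85, 6), (-80, 5), (-75, 6), (-70, 5), (-65, 5), (-60, 6), (-55, 5), (-50, 2), (-45, 0), (-40, 0), (-35, 0), (-30, 0), (-25, 0), (-20, 0), (-15, 0), (-10, 0), (-5, 0), (0, 0), (5, 0), (10, 0), (15, 3), (20, 8), (25, 6), (30, 7), (35, 7), (40, 6), (45, 6), (50, 6), (55, 5), (60, 6), (65, 4), (70, 5), (75, 5), (80, 5), (85, 4), (90, 7), (95, 3), (100, 5), (105, 4), (110, 6), (115, 5), (120, 4), (125, 6), (130, 3), (135, 0), (140, 0), (145, 0), (150, 0), (155, 0), (160, 0), (165, 0), (170, 0), (175, 0)]
lips axis yaw 1.2120438685649266 window yaw -0.3587524582299701
```

```bash
python3 -m jog '[{"tx":0.62,"ty":0.75,"wz":0.95},{"tx":0.62,"ty":0.75,"wz":0.95},{"tx":0.62,"ty":0.75,"wz":0.95},{"tx":0.62,"ty":0.75,"wz":0.95},{"tx":0.62,"ty":0.75,"wz":0.95},{"tx":0.62,"ty":0.75,"wz":0.95},{"tx":0.62,"ty":0.75,"wz":0.95},{"tx":0.62,"ty":0.75,"wz":0.95},{"tx":0.62,"ty":0.75,"wz":0.95},{"tx":0.62,"ty":0.75,"wz":0.95},{"tx":0.62,"ty":0.75,"wz":0.95}]' 1
```

```text
invalid input at $[0]: expected keys tx, ty, tz, wx, wy, wz
```

```bash
python3 -m jog '[{"tx":0.62,"ty":0.75,"tz":0,"wx":0,"wy":0,"wz":0.95},{"tx":0.62,"ty":0.75,"tz":0,"wx":0,"wy":0,"wz":0.95},{"tx":0.62,"ty":0.75,"tz":0,"wx":0,"wy":0,"wz":0.95},{"tx":0.62,"ty":0.75,"tz":0,"wx":0,"wy":0,"wz":0.95},{"tx":0.62,"ty":0.75,"tz":0,"wx":0,"wy":0,"wz":0.95},{"tx":0.62,"ty":0.75,"tz":0,"wx":0,"wy":0,"wz":0.95},{"tx":0.62,"ty":0.75,"tz":0,"wx":0,"wy":0,"wz":0.95},{"tx":0.62,"ty":0.75,"tz":0,"wx":0,"wy":0,"wz":0.95},{"tx":0.62,"ty":0.75,"tz":0,"wx":0,"wy":0,"wz":0.95},{"tx":0.62,"ty":0.75,"tz":0,"wx":0,"wy":0,"wz":0.95},{"tx":0.62,"ty":0.75,"tz":0,"wx":0,"wy":0,"wz":0.95}]' 1
```

```text
time: 1.32
eef_pos: [0.4382, -0.2974, 0.2566]
eef_rot: [0.0, 0.795, 0.607, 0.0]
force: [0.1, 0.7, 0.1]
grip_width: 0.0854
```

```bash
python3 - <<'E'
from h import *
c=eyes.capture("wrist"); cv2.imwrite("pics/w1.png",c["image"])
R,_=cv2.Rodrigues(np.array(c["rvec"],float)); t=np.array(c["tvec"],float).ravel()
print("cam",-R.T@t, "axis",R[2], "centre z0",ray(c,280,210,0.03), proj(c,[[.57,-.155,.054],[.4997,.2565,.01]]))
E
```

```text
cam [ 0.45885503 -0.22425344  0.37351933] axis [-0.07951218 -0.29036627 -0.95360644] centre z0 [ 0.43370817 -0.329315    0.03      ] [[ 389.79019609  -27.13463369]
 [ 129.11226523 -752.4134932 ]]
```

View pics/w1.png

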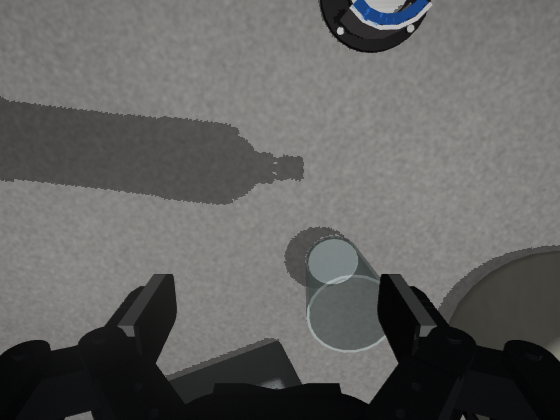

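```bash
python3 -m jog '[{"tx":0.53,"ty":0.7,"tz":0,"wx":0,"wy":0,"wz":0},{"tx":0.53,"ty":0.7,"tz":0,"wx":0,"wy":0,"wz":0},{"tx":0.53,"ty":0.7,"tz":0,"wx":0,"wy":0,"wz":0},{"tx":0.53,"ty":0.7,"tz":0,"wx":0,"wy":0,"wz":0},{"tx":0.53,"ty":0.7,"tz":0,"wx":0,"wy":0,"wz":0},{"tx":0.53,"ty":0.7,"tz":0,"wx":0,"wy":0,"wz":0}]'
python3 - <<'E'
from h import *
c=eyes.capture("wrist"); c=eyes.capture("wrist"); cv2.imwrite("pics/w2.png",c["image"])
np.save("w2cal.npy",np.r_[c["fx"],c["fy"],c["cx"],c["cy"],np.ravel(c["rvec"]),np.ravel(c["tvec"])])
print(proj(c,[.57,-.155,.054]))
E
```

```text
time: 1.87
eef_pos: [0.5653, -0.1298, 0.2565]
eef_rot: [0.0, 0.796, 0.605, -0.0]
force: [0.4, 0.1, -0.0]
grip_width: 0.0852
[[284.06633627 220.16956298]]
```

View pics/w2.png

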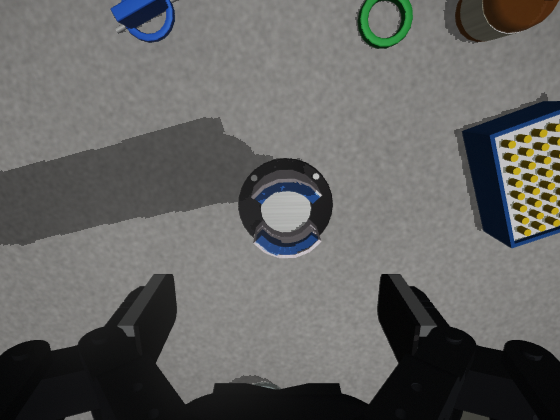

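```bash
cat > ov.py <<'E'
from m import *
def load(name):
    a=np.load(name+"cal.npy"); return dict(fx=a[0],fy=a[1],cx=a[2],cy=a[3],rvec=a[4:7],tvec=a[7:10],image=cv2.imread(f"pics/{name}.png"))
def over(c,p,yaw,name,r=60,k=8):
    u,v=proj(c,[p[0],p[1],.03])[0].astype(int)
    y0,x0=max(0,v-r),max(0,u-r)
    im=cv2.resize(c["image"][y0:v+r,x0:u+r],None,fx=k,fy=k,interpolation=cv2.INTER_CUBIC)
    def dr(q,col): cv2.polylines(im,[(((q-[x0,y0])+.5)*k).astype(np.int32)],False,col,1)
    dr(circ(c,p,.052,.008),(0,255,255)); 
    for s in(0,np.pi):
        a=np.linspace(s+yaw+np.radians(35),s+yaw+np.radians(145),40)
        for rr,col in((.0285,(0,0,255)),(.0405,(0,255,0))):
            dr(proj(c,np.c_[p[0]+rr*np.cos(a),p[1]+rr*np.sin(a),0*a+.054]),col)
    cv2.imwrite("pics/"+name,im)
E
python3 - <<'E'
from ov import *
over(load("w2"),[.569,-.156],-.26,"o_w.png")
c=eyes.capture("top");over(c,[.569,-.156],-.26,"o_t.png",35,12)
E
```

```text
(no output)
```

View pics/o_w.png

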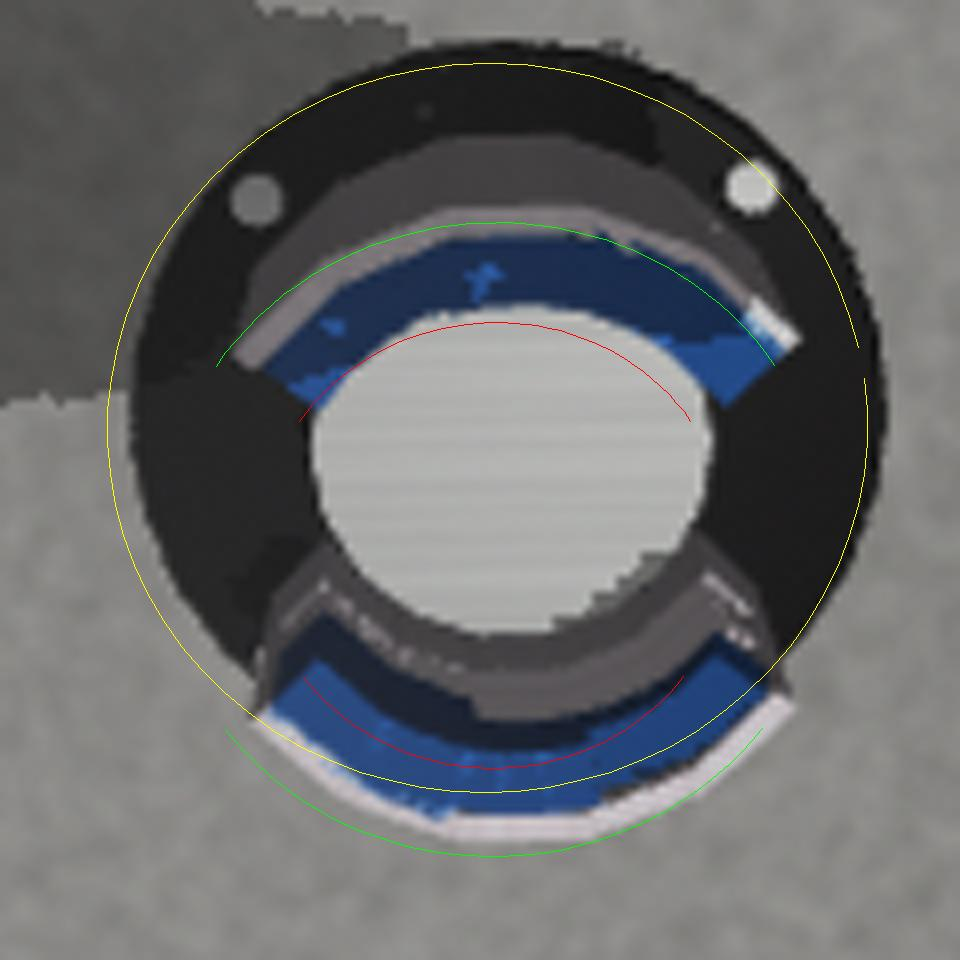

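View pics/o_t.png

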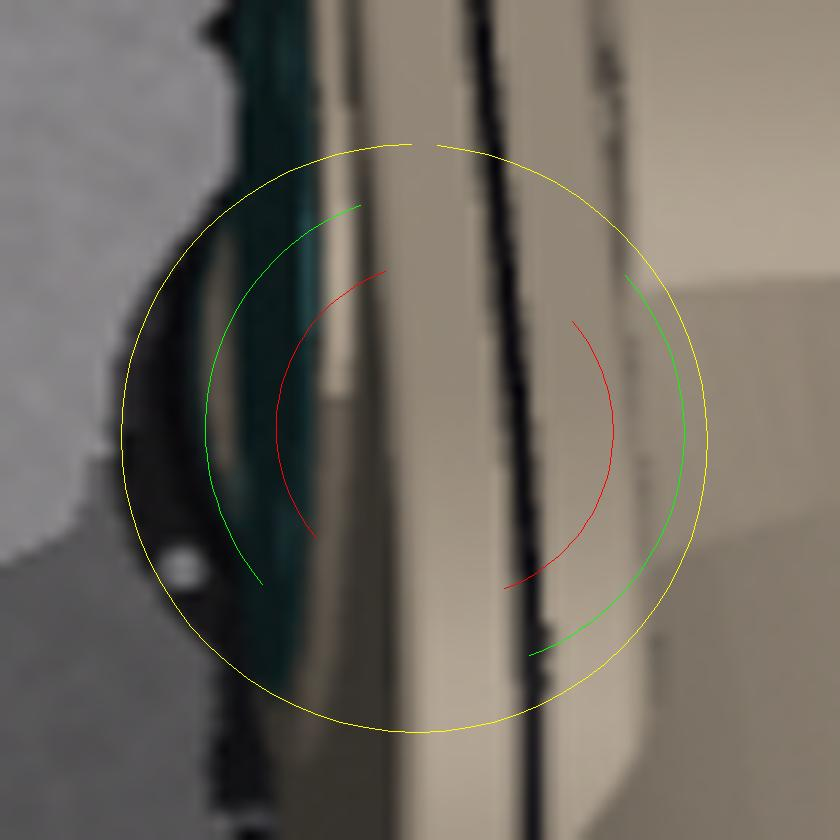

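```bash
python3 - <<'E'
from ov import *
over(load("w2"),[.5725,-.1535],-.26,"o_w.png",50,8)
c=eyes.capture("top"); c["image"]=cv2.imread("pics/top0.png");over(c,[.570,-.1545],-.26,"o_t.png",30,14)
E
```

```text
(no output)
```

View pics/o_w.png

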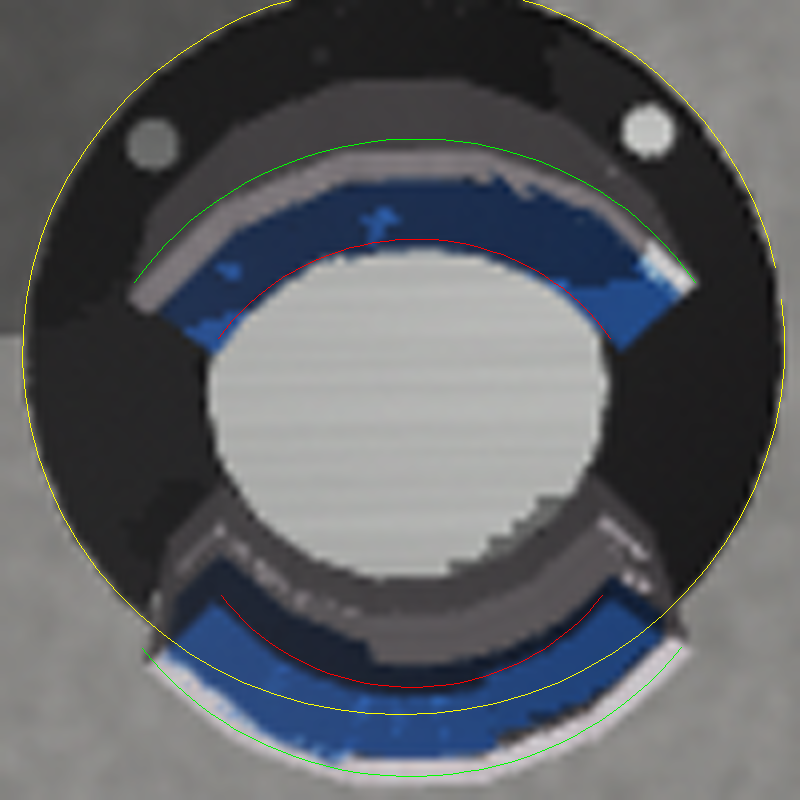

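View pics/o_t.png

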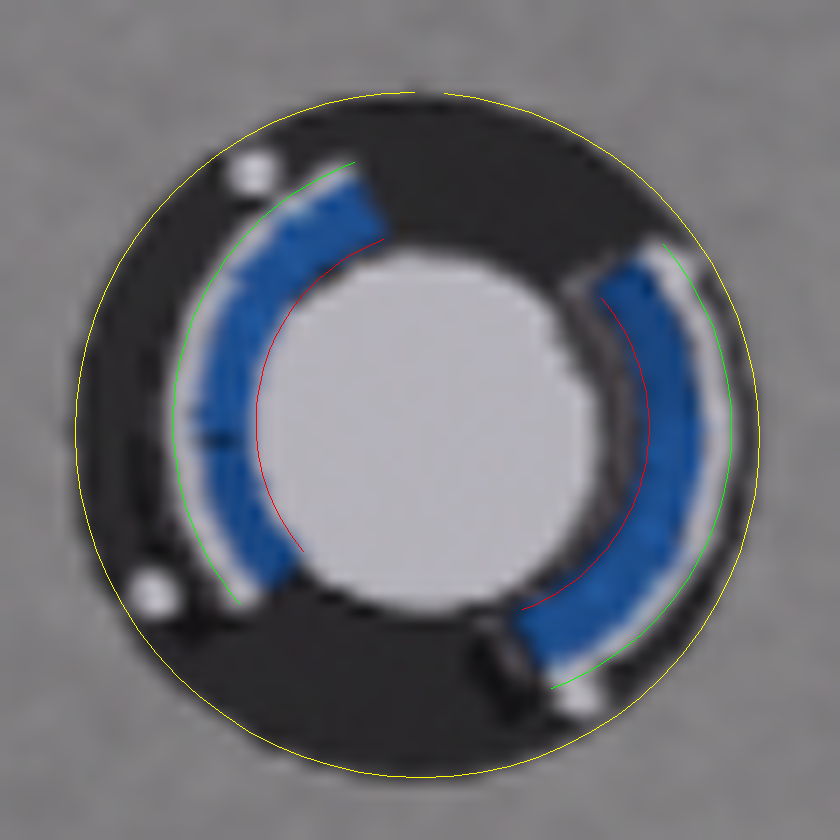

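```bash
python3 -m jog '[{"tx":-0.16,"ty":0.96,"tz":-0.2,"wx":0,"wy":0,"wz":0},{"tx":-0.16,"ty":0.96,"tz":-0.2,"wx":0,"wy":0,"wz":0},{"tx":-0.16,"ty":0.96,"tz":-0.2,"wx":0,"wy":0,"wz":0},{"tx":-0.16,"ty":0.96,"tz":-0.2,"wx":0,"wy":0,"wz":0},{"tx":-0.16,"ty":0.96,"tz":-0.2,"wx":0,"wy":0,"wz":0},{"tx":-0.16,"ty":0.96,"tz":-0.2,"wx":0,"wy":0,"wz":0},{"tx":-0.16,"ty":0.96,"tz":-0.2,"wx":0,"wy":0,"wz":0},{"tx":-0.16,"ty":0.96,"tz":-0.2,"wx":0,"wy":0,"wz":0},{"tx":-0.16,"ty":0.96,"tz":-0.2,"wx":0,"wy":0,"wz":0},{"tx":-0.16,"ty":0.96,"tz":-0.2,"wx":0,"wy":0,"wz":0}]'
python3 - <<'E'
from m import *
s=robot.read_state();print(s["eef_pos"])
c=eyes.capture("wrist"); cv2.imwrite("pics/w3.png",c["image"]); im=c["image"]
H,S,V=cv2.split(cv2.cvtColor(im,cv2.COLOR_BGR2HSV))
print(fitcent(c,(H<20)&(S>120)&(V>60),[.4999,.2565],[(.022,.01)]))
E
```

```text
time: 2.9
eef_pos: [0.5007, 0.2524, 0.1761]
eef_rot: [0.001, 0.797, 0.604, -0.0]
force: [1.5, 0.4, 0.0]
grip_width: 0.0851
[0.50067695 0.25242956 0.17608061]
(array([0.502, 0.256]), 0.931)
```

View pics/w3.png

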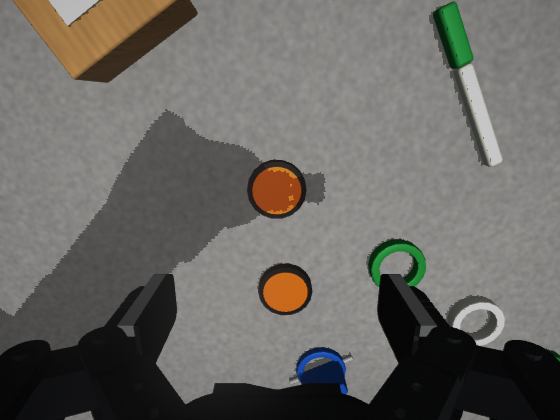

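```bash
python3 -m jog '[{"tx":0.01,"ty":0.05,"tz":-0.95,"wx":0,"wy":0,"wz":0},{"tx":0,"ty":0.04,"tz":-0.95,"wx":0,"wy":0,"wz":0},{"tx":0,"ty":0,"tz":-0.95,"wx":0,"wy":0,"wz":0},{"tx":0,"ty":0,"tz":-0.7,"wx":0,"wy":0,"wz":0},{"tx":0,"ty":0,"tz":-0.15,"wx":0,"wy":0,"wz":0},{"tx":0,"ty":0,"tz":0,"wx":0,"wy":0,"wz":0}]' 0.45
python3 - <<'E'
from m import *
s=robot.read_state();print(s["eef_pos"],s["grip_width"])
c=eyes.capture("wrist"); cv2.imwrite("pics/w4.png",c["image"]);
c=eyes.capture("side"); u=proj(c,[.5,.255,.03])[0]; crop(c,*u,40,"s4.png",10)
E
```

```text
time: 3.45
eef_pos: [0.5002, 0.2543, 0.0267]
eef_rot: [0.0, 0.796, 0.605, -0.002]
force: [-0.1, 0.9, 0.5]
grip_width: 0.0618
[0.50018515 0.25430055 0.0267297 ] 0.06177472766708024
```

View pics/w4.png

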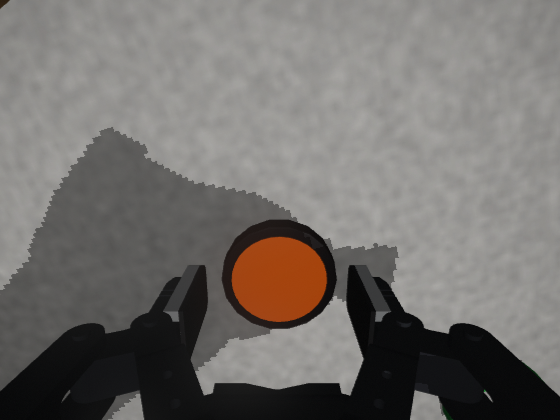

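View pics/s4.png

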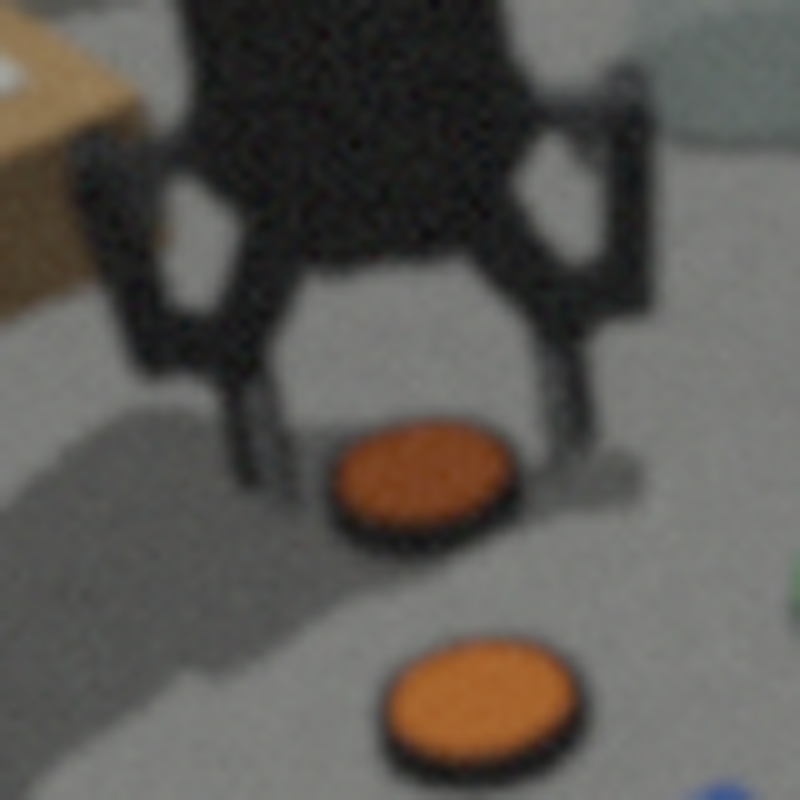

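```bash
python3 -m jog '[{"tx":0.02,"ty":0.02,"tz":-0.13,"wx":0,"wy":0,"wz":0},{"tx":0,"ty":0,"tz":0,"wx":0,"wy":0,"wz":0}]'
python3 - <<'E'
from m import *
s=robot.read_state();print(s["eef_pos"],s["grip_width"],s["force"])
c=eyes.capture("wrist"); H,S,V=cv2.split(cv2.cvtColor(c["image"],cv2.COLOR_BGR2HSV))
print(fitcent(c,(H<20)&(S>120)&(V>60),[.5,.2565],[(.022,.01)]))
c=eyes.capture("side"); u=proj(c,[.5,.255,.03])[0]; crop(c,*u,40,"s5.png",10)
E
```

```text
time: 3.72
eef_pos: [0.503, 0.2579, 0.0245]
eef_rot: [0.0, 0.796, 0.605, 0.002]
force: [0.5, -0.2, -0.7]
grip_width: 0.0621
[0.50298998 0.25793706 0.02446356] 0.06214893222409549 [ 0.53767245 -0.19983964 -0.66373175]
(array([0.5022, 0.2559]), 0.929)
```

View pics/s5.png

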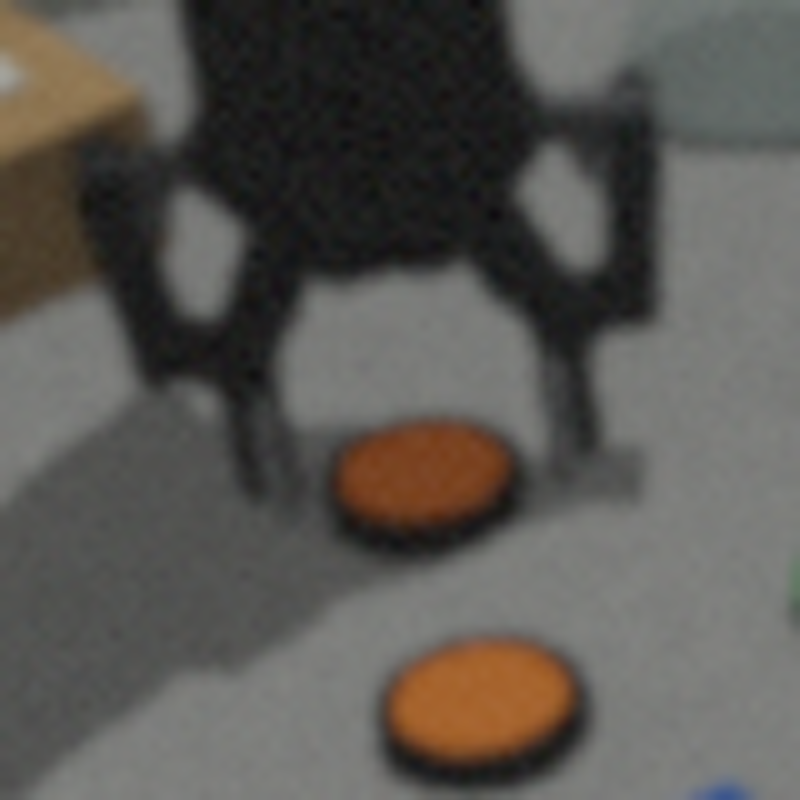

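```bash
python3 - <<'E'
from m import *
for i in range(5):
    print(robot.read_state()["eef_pos"].round(4)); eyes.capture("top")
E
```

```text
[0.5025 0.2578 0.0243]
[0.5023 0.2578 0.0241]
[0.5021 0.2577 0.0239]
[0.502  0.2577 0.0238]
[0.5019 0.2576 0.0236]
```

```bash
python3 -m jog '[{"tx":0,"ty":-0.05,"tz":-0.02,"wx":0,"wy":0,"wz":0},{"tx":0,"ty":0,"tz":0,"wx":0,"wy":0,"wz":0},{"tx":0,"ty":0,"tz":0,"wx":0,"wy":0,"wz":0}]'; python3 -m jog '[{"tx":0,"ty":0,"tz":0,"wx":0,"wy":0,"wz":0},{"tx":0,"ty":0,"tz":0,"wx":0,"wy":0,"wz":0},{"tx":0,"ty":0,"tz":0,"wx":0,"wy":0,"wz":0},{"tx":0,"ty":0,"tz":0,"wx":0,"wy":0,"wz":0},{"tx":0,"ty":0,"tz":0,"wx":0,"wy":0,"wz":0}]' -1
```

```text
time: 4.32
eef_pos: [0.5016, 0.2552, 0.0222]
eef_rot: [0.0, 0.796, 0.605, -0.0]
force: [0.6, -0.3, -0.3]
grip_width: 0.0618
time: 4.73
eef_pos: [0.5017, 0.2555, 0.0228]
eef_rot: [0.0, 0.796, 0.605, 0.0]
force: [-0.9, 0.2, 4.9]
grip_width: 0.0473
```

```bash
python3 -m jog '[{"tx":0,"ty":0,"tz":0.6,"wx":0,"wy":0,"wz":0},{"tx":0,"ty":0,"tz":0.9,"wx":0,"wy":0,"wz":0},{"tx":0,"ty":0,"tz":0.9,"wx":0,"wy":0,"wz":0}]'
python3 - <<'E'
from m import *
s=robot.read_state();print(s["eef_pos"],s["grip_width"],s["force"])
c=eyes.capture("wrist");cv2.imwrite("pics/w6.png",c["image"])
c=eyes.capture("side"); u=proj(c,[.5,.255,.1])[0]; crop(c,*u,45,"s6.png",10)
E
```

```text
time: 4.98
eef_pos: [0.5006, 0.2551, 0.1183]
eef_rot: [-0.0, 0.796, 0.606, -0.002]
force: [0.7, 1.4, -0.6]
grip_width: 0.0473
[0.50057731 0.25509352 0.11834365] 0.04729475002805512 [ 0.70347685  1.37982895 -0.63443184]
```

View pics/s6.png

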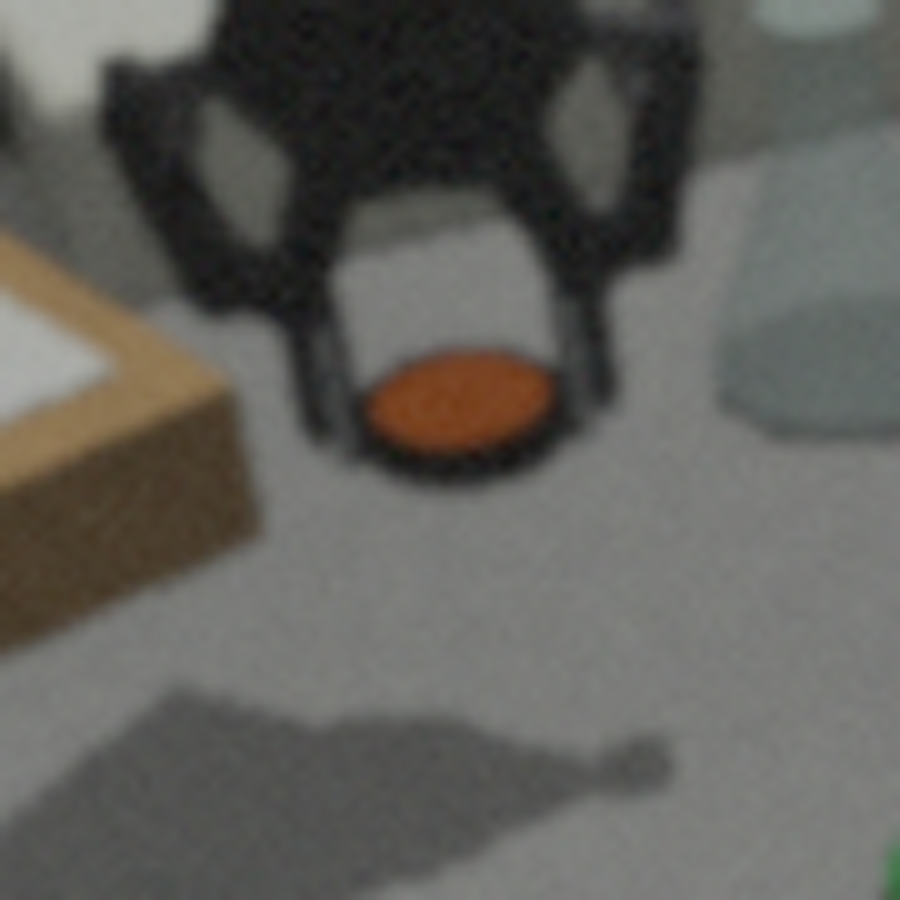

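View pics/w6.png

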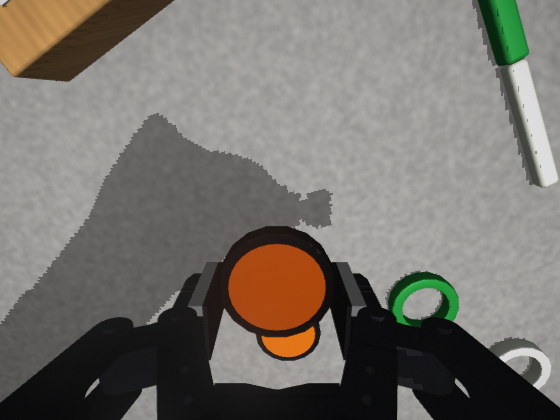

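```bash
python3 - <<'E'
from m import *
s=robot.read_state();p=s["eef_pos"];print(p)
c=eyes.capture("wrist"); H,S,V=cv2.split(cv2.cvtColor(c["image"],cv2.COLOR_BGR2HSV))
print(fitcent(c,(H<14)&(S>120)&(V>60)&(np.arange(420)[:,None]<333),p[:2],[(.022,p[2]-.0125)]))
c=eyes.capture("top"); H,S,V=cv2.split(cv2.cvtColor(c["image"],cv2.COLOR_BGR2HSV))
c=eyes.capture("side"); H,S,V=cv2.split(cv2.cvtColor(c["image"],cv2.COLOR_BGR2HSV))
print(fitcent(c,(H<20)&(S>120)&(V>60),p[:2],[(.022,p[2]-.0125)]))
E
```

```text
[0.50478755 0.2575878  0.12334153]
(array([0.5057, 0.2583]), 0.924)
(array([0.4991, 0.2488]), 0.913)
```

```bash
python3 -m jog '[{"tx":0.15,"ty":-0.5,"tz":0,"wx":0,"wy":0,"wz":0},{"tx":0.17,"ty":-0.95,"tz":0,"wx":0,"wy":0,"wz":0},{"tx":0.16,"ty":-0.95,"tz":0,"wx":0,"wy":0,"wz":0},{"tx":0.16,"ty":-0.95,"tz":0,"wx":0,"wy":0,"wz":0},{"tx":0.16,"ty":-0.95,"tz":0,"wx":0,"wy":0,"wz":0},{"tx":0.16,"ty":-0.95,"tz":0,"wx":0,"wy":0,"wz":0},{"tx":0.16,"ty":-0.95,"tz":0,"wx":0,"wy":0,"wz":0},{"tx":0.16,"ty":-0.95,"tz":0,"wx":0,"wy":0,"wz":0},{"tx":0.16,"ty":-0.95,"tz":0,"wx":0,"wy":0,"wz":0},{"tx":0.16,"ty":-0.95,"tz":0,"wx":0,"wy":0,"wz":0},{"tx":0.1,"ty":-0.85,"tz":0,"wx":0,"wy":0,"wz":0},{"tx":0.06,"ty":-0.37,"tz":0,"wx":0,"wy":0,"wz":0}]';  python3 -m jog '[{"tx":0,"ty":0,"tz":0,"wx":0,"wy":0,"wz":0},{"tx":0,"ty":0,"tz":0,"wx":0,"wy":0,"wz":0},{"tx":0,"ty":0,"tz":0,"wx":0,"wy":0,"wz":0},{"tx":0,"ty":0,"tz":0,"wx":0,"wy":0,"wz":0},{"tx":0,"ty":0,"tz":0,"wx":0,"wy":0,"wz":0}]'
python3 - <<'E'
from m import *
s=robot.read_state();p=s["eef_pos"];print(p)
c=eyes.capture("wrist");cv2.imwrite("pics/w7.png",c["image"]); H,S,V=cv2.split(cv2.cvtColor(c["image"],cv2.COLOR_BGR2HSV))
print(fitcent(c,(H<14)&(S>120)&(V>60),p[:2],[(.022,p[2]-.0125)]))
c=eyes.capture("side"); u=proj(c,[.572,-.155,.06])[0]; crop(c,*u,50,"s7.png",10)
E
```

```text
time: 6.23
eef_pos: [0.5704, -0.162, 0.116]
eef_rot: [-0.0, 0.798, 0.603, -0.002]
force: [-0.3, -0.4, -0.3]
grip_width: 0.0475
time: 6.65
eef_pos: [0.5721, -0.153, 0.1181]
eef_rot: [-0.001, 0.795, 0.607, 0.0]
force: [0.6, -0.1, -0.0]
grip_width: 0.0476
[ 0.57205396 -0.15300091  0.11810165]
(array([ 0.5728, -0.1523]), 0.928)
```

View pics/s7.png

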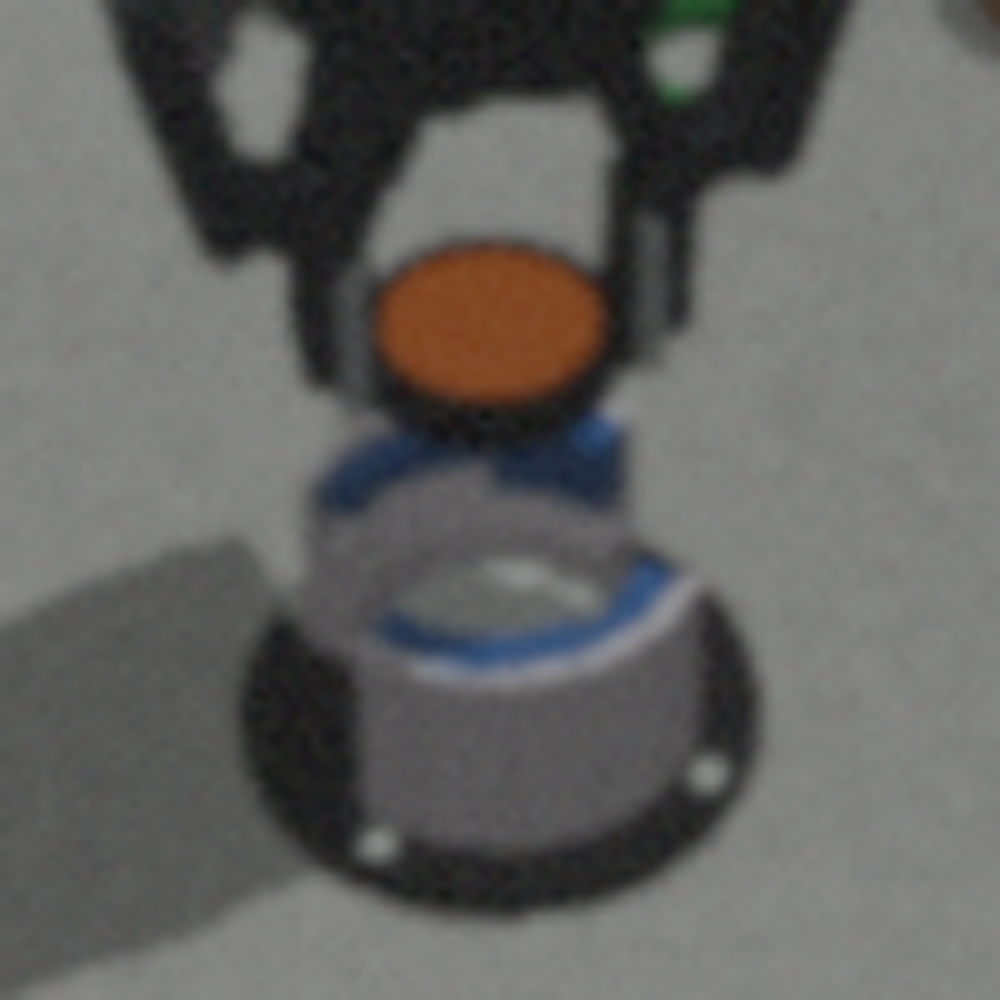

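View pics/w7.png

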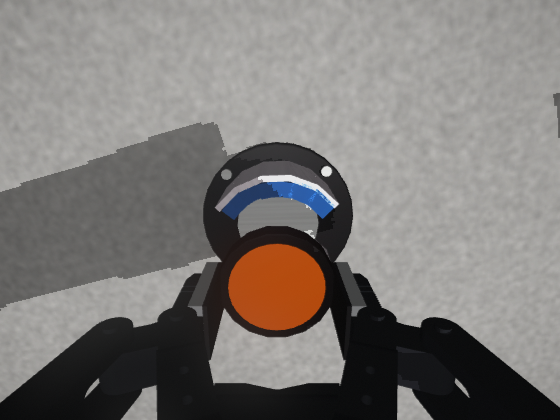

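```bash
python3 -m jog '[{"tx":0,"ty":0,"tz":-0.4,"wx":0,"wy":0,"wz":0},{"tx":0,"ty":0,"tz":-0.4,"wx":0,"wy":0,"wz":0},{"tx":0,"ty":0,"tz":-0.3,"wx":0,"wy":0,"wz":0},{"tx":0,"ty":0,"tz":-0.1,"wx":0,"wy":0,"wz":0},{"tx":0,"ty":0,"tz":0,"wx":0,"wy":0,"wz":0},{"tx":0,"ty":0,"tz":0,"wx":0,"wy":0,"wz":0}]'
python3 - <<'E'
from m import *
s=robot.read_state();p=s["eef_pos"];print(p)
c=eyes.capture("wrist");cv2.imwrite("pics/w8.png",c["image"][130:390])
c=eyes.capture("side"); u=proj(c,[.572,-.155,.06])[0]; crop(c,*u,40,"s8.png",10)
E
```

```text
time: 7.25
eef_pos: [0.5723, -0.155, 0.0704]
eef_rot: [-0.0, 0.796, 0.606, 0.0]
force: [-0.2, 0.4, -0.9]
grip_width: 0.047
[ 0.57229427 -0.15501945  0.07044751]
```

View pics/s8.png

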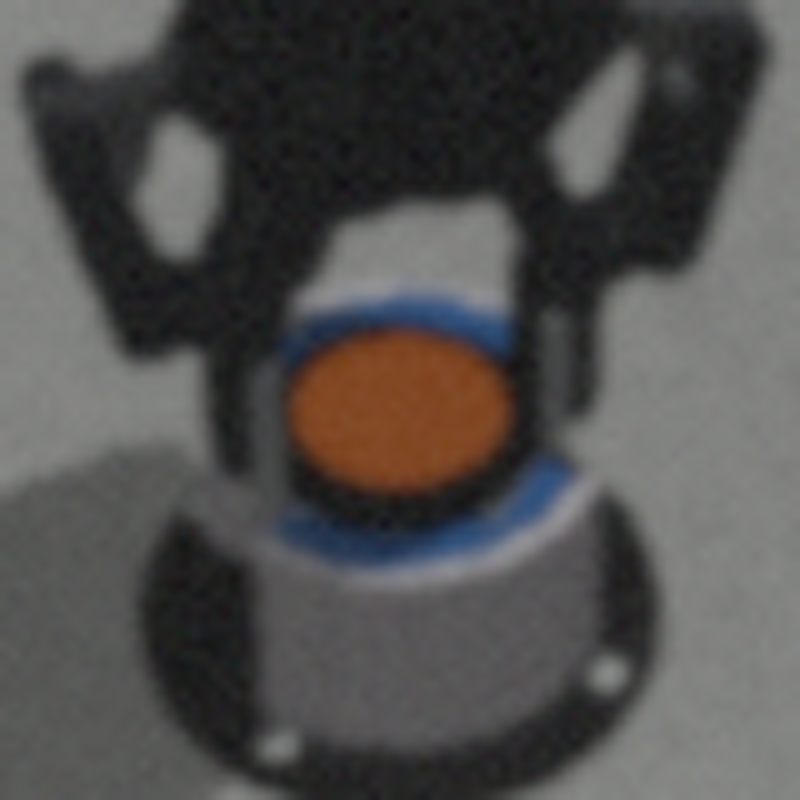

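View pics/w8.png

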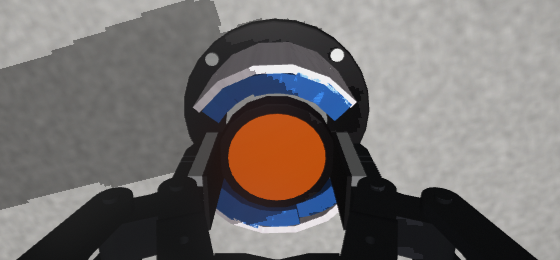

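```bash
python3 -m jog '[{"tx":0,"ty":0,"tz":-0.25,"wx":0,"wy":0,"wz":0},{"tx":0,"ty":0,"tz":-0.25,"wx":0,"wy":0,"wz":0},{"tx":0,"ty":0,"tz":-0.17,"wx":0,"wy":0,"wz":0},{"tx":0,"ty":0,"tz":-0.05,"wx":0,"wy":0,"wz":0},{"tx":0,"ty":0,"tz":0,"wx":0,"wy":0,"wz":0},{"tx":0,"ty":0,"tz":0,"wx":0,"wy":0,"wz":0}]'
```

```text
time: 7.85
eef_pos: [0.5719, -0.1551, 0.0412]
eef_rot: [-0.0, 0.796, 0.606, -0.0]
force: [0.5, -0.6, -0.8]
grip_width: 0.0476
```

Near the seat with no contact force, so I'll release.

```bash
python3 -m jog '[{"tx":0,"ty":0,"tz":0,"wx":0,"wy":0,"wz":0},{"tx":0,"ty":0,"tz":0,"wx":0,"wy":0,"wz":0},{"tx":0,"ty":0,"tz":0.1,"wx":0,"wy":0,"wz":0},{"tx":0,"ty":0,"tz":0.6,"wx":0,"wy":0,"wz":0},{"tx":0,"ty":0,"tz":0.9,"wx":0,"wy":0,"wz":0},{"tx":0,"ty":0,"tz":0.9,"wx":0,"wy":0,"wz":0}]' 0.45
python3 - <<'E'
from m import *
s=robot.read_state();p=s["eef_pos"];print(p)
c=eyes.capture("wrist");cv2.imwrite("pics/w9.png",c["image"])
c=eyes.capture("side"); u=proj(c,[.572,-.155,.04])[0]; crop(c,*u,40,"s9.png",10)
E
```

```text
time: 8.35
eef_pos: [0.5713, -0.155, 0.1423]
eef_rot: [-0.001, 0.796, 0.606, -0.001]
force: [1.3, -0.5, 1.1]
grip_width: 0.0618
[ 0.57132907 -0.1549673   0.14228904]
```

View pics/s9.png

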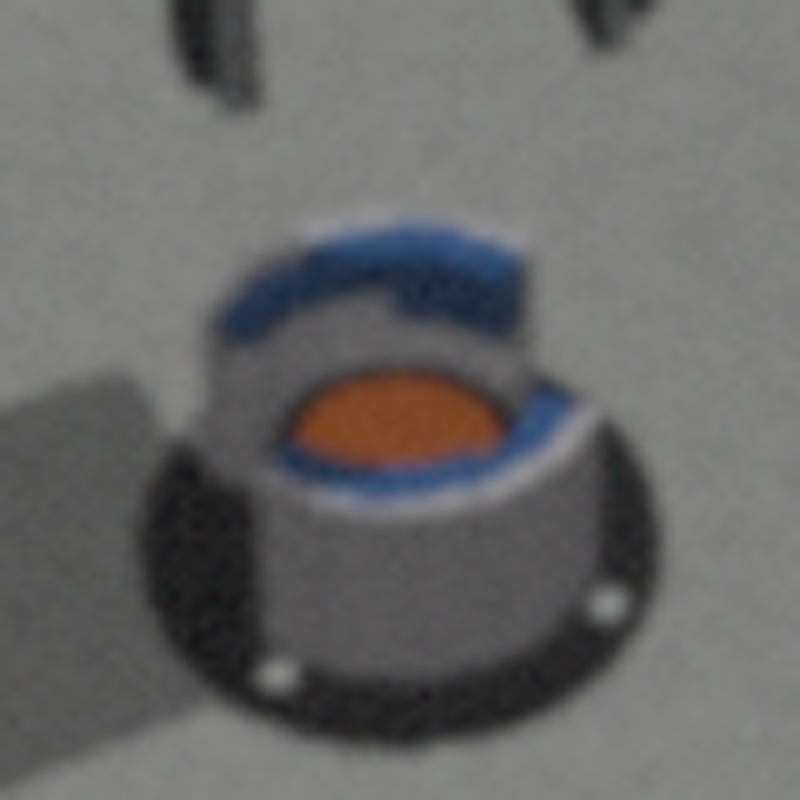

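View pics/w9.png

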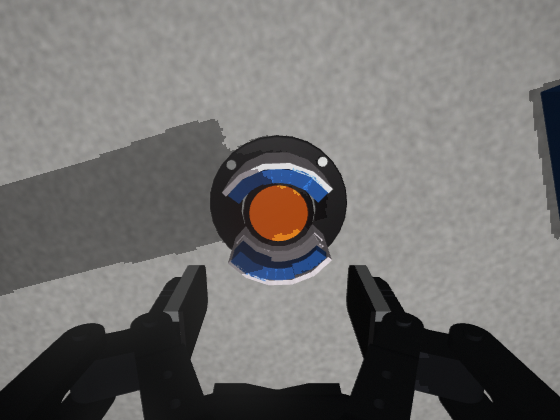

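```bash
python3 -m jog '[{"tx":0.15,"ty":0.5,"tz":0,"wx":0,"wy":0,"wz":0},{"tx":0.29,"ty":0.9,"tz":0,"wx":0,"wy":0,"wz":0},{"tx":0.3,"ty":0.9,"tz":0,"wx":0,"wy":0,"wz":0},{"tx":0.3,"ty":0.9,"tz":0,"wx":0,"wy":0,"wz":0},{"tx":0.3,"ty":0.9,"tz":0,"wx":0,"wy":0,"wz":0},{"tx":0.3,"ty":0.9,"tz":0,"wx":0,"wy":0,"wz":0},{"tx":0.29,"ty":0.85,"tz":0,"wx":0,"wy":0,"wz":0},{"tx":0,"ty":0,"tz":0,"wx":0,"wy":0,"wz":0},{"tx":0,"ty":0,"tz":0,"wx":0,"wy":0,"wz":0}]'
python3 - <<'E'
from m import *
s=robot.read_state();p=s["eef_pos"];print(p)
c=eyes.capture("wrist");cv2.imwrite("pics/w10.png",c["image"])
H,S,V=cv2.split(cv2.cvtColor(c["image"],cv2.COLOR_BGR2HSV))
for t in(180,200):
  try: print(fitcent(c,(V>t)&(S<40),[.649,.079],[(.025,.0),(.025,.012)]))
  except Exception as e: print(e)
print(proj(c,[.649,.079,.012]))
E
```

```text
time: 9.2
eef_pos: [0.6493, 0.0826, 0.1415]
eef_rot: [-0.001, 0.794, 0.608, 0.001]
force: [-1.0, -1.5, -0.7]
grip_width: 0.0617
[0.64926308 0.08263361 0.14146269]
(array([0.6523, 0.0602]), 0.411)
(array([0.6529, 0.0601]), 0.391)
[[276.9740962  213.19270488]]
```

View pics/w10.png

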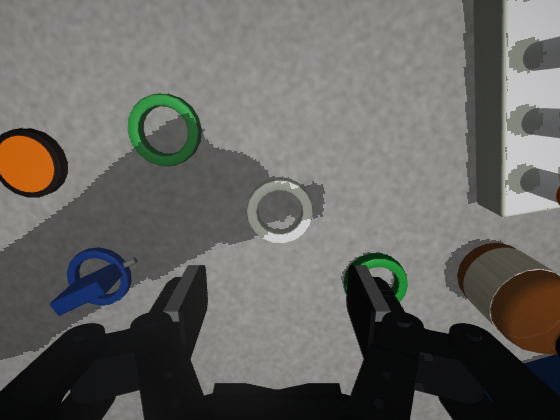

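```bash
python3 - <<'E'
from m import *
c=eyes.capture("wrist");im=c["image"]
s=robot.read_state();print(s["eef_pos"])
q=np.vstack([circ(c,[.650,.080],.025,z) for z in(0,.012)]); print(q.min(0),q.max(0)); print(ray(c,280,210,.012))
x0,y0,k=235,165,8
o=cv2.resize(im[y0:255,x0:325],None,fx=k,fy=k,interpolation=cv2.INTER_CUBIC)
for z,col in((.012,(0,0,255)),(0,(0,255,0))):
    cv2.polylines(o,[((circ(c,[.650,.080],.025,z)-[x0,y0]+.5)*k).astype(np.int32)],True,col,1)
cv2.imwrite("pics/o10.png",o)
E
```

```text
[0.64887023 0.07747157 0.1411916 ]
[243.29510263 170.41735819] [311.14019107 238.58332791]
[0.65139265 0.0772659  0.012     ]
```

View pics/o10.png

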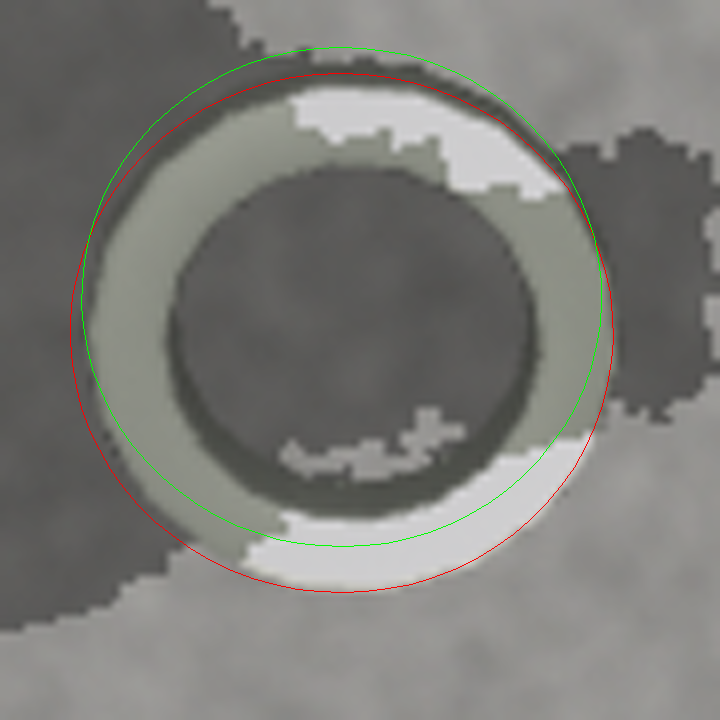

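```bash
python3 -m jog '[{"tx":0.02,"ty":0,"tz":-0.9,"wx":0,"wy":0,"wz":0},{"tx":0,"ty":0,"tz":-0.9,"wx":0,"wy":0,"wz":0},{"tx":0,"ty":0,"tz":-0.7,"wx":0,"wy":0,"wz":0},{"tx":0,"ty":0,"tz":-0.3,"wx":0,"wy":0,"wz":0},{"tx":0,"ty":0,"tz":-0.11,"wx":0,"wy":0,"wz":0},{"tx":0,"ty":0,"tz":0,"wx":0,"wy":0,"wz":0},{"tx":0,"ty":0,"tz":0,"wx":0,"wy":0,"wz":0},{"tx":0,"ty":0,"tz":0,"wx":0,"wy":0,"wz":0},{"tx":0,"ty":0,"tz":0,"wx":0,"wy":0,"wz":0}]'; python3 -m jog '[{"tx":0,"ty":0,"tz":0,"wx":0,"wy":0,"wz":0},{"tx":0,"ty":0,"tz":0,"wx":0,"wy":0,"wz":0},{"tx":0,"ty":0,"tz":0,"wx":0,"wy":0,"wz":0},{"tx":0,"ty":0,"tz":0,"wx":0,"wy":0,"wz":0},{"tx":0,"ty":0,"tz":0,"wx":0,"wy":0,"wz":0}]' -1; 
python3 - <<'E'
from m import *
c=eyes.capture("wrist");cv2.imwrite("pics/w11.png",c["image"][130:])
E
```

```text
time: 10.05
eef_pos: [0.6514, 0.0788, 0.027]
eef_rot: [0.001, 0.796, 0.605, 0.001]
force: [-0.3, 0.1, 0.5]
grip_width: 0.0618
time: 10.47
eef_pos: [0.651, 0.0789, 0.0273]
eef_rot: [0.001, 0.796, 0.606, 0.001]
force: [-1.8, -0.6, 9.7]
grip_width: 0.0468
```

View pics/w11.png

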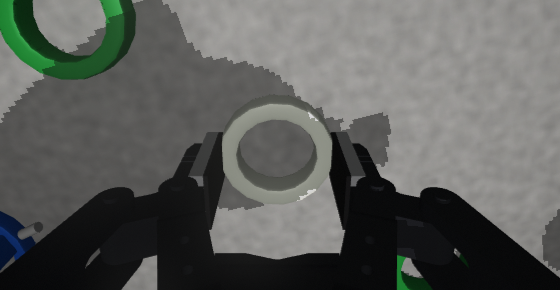

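```bash
python3 -m jog '[{"tx":0,"ty":0,"tz":0.6,"wx":0,"wy":0,"wz":0},{"tx":0,"ty":0,"tz":0.9,"wx":0,"wy":0,"wz":0},{"tx":-0.05,"ty":-0.15,"tz":0.9,"wx":0,"wy":0,"wz":0},{"tx":-0.2,"ty":-0.6,"tz":0.1,"wx":0,"wy":0,"wz":0},{"tx":-0.3,"ty":-0.9,"tz":0,"wx":0,"wy":0,"wz":0},{"tx":-0.3,"ty":-0.9,"tz":0,"wx":0,"wy":0,"wz":0},{"tx":-0.3,"ty":-0.9,"tz":0,"wx":0,"wy":0,"wz":0},{"tx":-0.3,"ty":-0.9,"tz":0,"wx":0,"wy":0,"wz":0},{"tx":-0.3,"ty":-0.9,"tz":0,"wx":0,"wy":0,"wz":0},{"tx":-0.2,"ty":-0.6,"tz":0,"wx":0,"wy":0,"wz":0},{"tx":0,"ty":0,"tz":0,"wx":0,"wy":0,"wz":0},{"tx":0,"ty":0,"tz":0,"wx":0,"wy":0,"wz":0}]'; python3 -m jog '[{"tx":0,"ty":0,"tz":0,"wx":0,"wy":0,"wz":0},{"tx":0,"ty":0,"tz":0,"wx":0,"wy":0,"wz":0},{"tx":0,"ty":0,"tz":0,"wx":0,"wy":0,"wz":0},{"tx":0,"ty":0,"tz":0,"wx":0,"wy":0,"wz":0}]'
python3 - <<'E'
from m import *
s=robot.read_state();p=s["eef_pos"];print(p)
c=eyes.capture("wrist");cv2.imwrite("pics/w12.png",c["image"])
c=eyes.capture("side"); u=proj(c,[.572,-.155,.06])[0]; crop(c,*u,50,"s12.png",8)
E
```

```text
time: 11.52
eef_pos: [0.5715, -0.1578, 0.1256]
eef_rot: [0.001, 0.797, 0.604, -0.0]
force: [0.3, 1.8, -1.0]
grip_width: 0.0467
time: 11.85
eef_pos: [0.5726, -0.1538, 0.1252]
eef_rot: [-0.0, 0.795, 0.606, 0.0]
force: [-0.0, -0.3, -0.2]
grip_width: 0.0467
[ 0.57255921 -0.15379892  0.12521318]
```

View pics/s12.png

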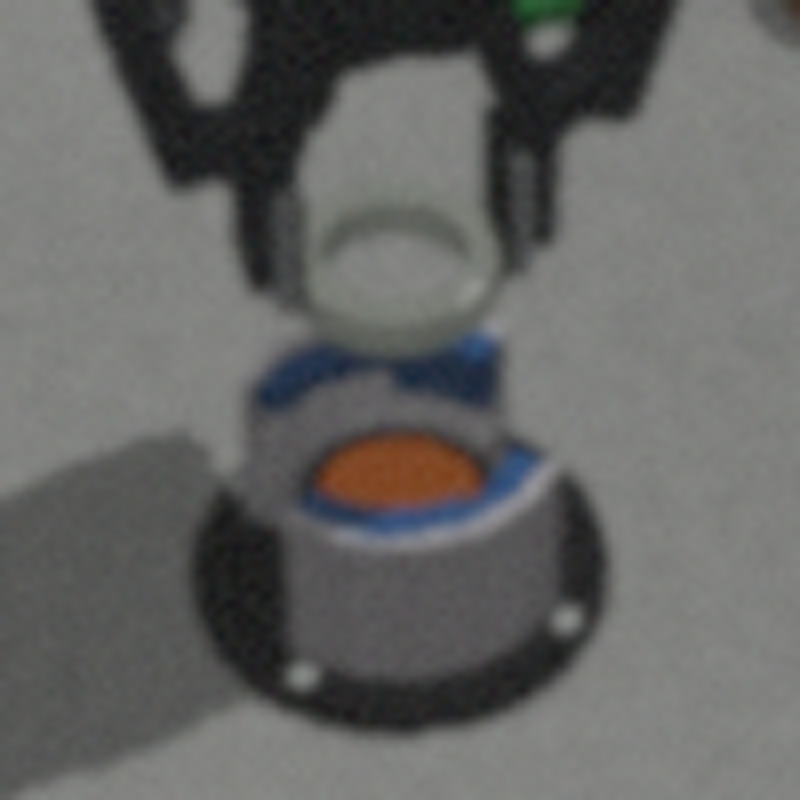

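View pics/w12.png

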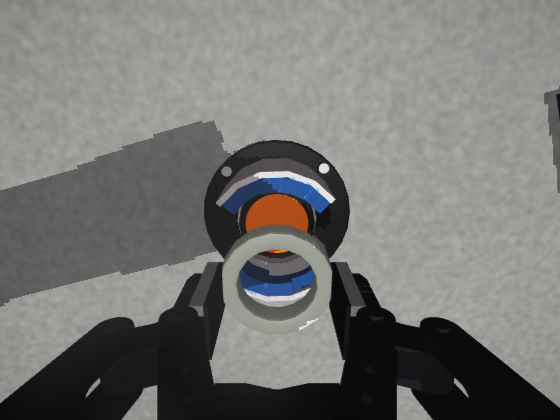

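```bash
python3 -m jog '[{"tx":0,"ty":0,"tz":-0.4,"wx":0,"wy":0,"wz":0},{"tx":0,"ty":0,"tz":-0.4,"wx":0,"wy":0,"wz":0},{"tx":0,"ty":0,"tz":-0.3,"wx":0,"wy":0,"wz":0},{"tx":0,"ty":0,"tz":-0.2,"wx":0,"wy":0,"wz":0},{"tx":0,"ty":0,"tz":-0.1,"wx":0,"wy":0,"wz":0},{"tx":0,"ty":0,"tz":0,"wx":0,"wy":0,"wz":0},{"tx":0,"ty":0,"tz":0,"wx":0,"wy":0,"wz":0}]'
```

```text
time: 12.53
eef_pos: [0.5723, -0.1551, 0.0692]
eef_rot: [0.0, 0.796, 0.606, 0.0]
force: [0.3, 0.3, 0.8]
grip_width: 0.0468
```

```bash
python3 -m jog '[{"tx":0,"ty":0,"tz":-0.2,"wx":0,"wy":0,"wz":0},{"tx":0,"ty":0,"tz":-0.12,"wx":0,"wy":0,"wz":0},{"tx":0,"ty":0,"tz":0,"wx":0,"wy":0,"wz":0},{"tx":0,"ty":0,"tz":0,"wx":0,"wy":0,"wz":0}]'; python3 -m jog '[{"tx":0,"ty":0,"tz":0,"wx":0,"wy":0,"wz":0},{"tx":0,"ty":0,"tz":0,"wx":0,"wy":0,"wz":0},{"tx":0,"ty":0,"tz":0.1,"wx":0,"wy":0,"wz":0},{"tx":0,"ty":0,"tz":0.6,"wx":0,"wy":0,"wz":0},{"tx":0,"ty":0,"tz":0.9,"wx":0,"wy":0,"wz":0},{"tx":0,"ty":0,"tz":0.9,"wx":0,"wy":0,"wz":0}]' 0.45
python3 - <<'E'
from m import *
s=robot.read_state();p=s["eef_pos"];print(p)
c=eyes.capture("wrist");cv2.imwrite("pics/w13.png",c["image"])
c=eyes.capture("side"); u=proj(c,[.572,-.155,.04])[0]; crop(c,*u,40,"s13.png",10)
E
```

```text
time: 12.87
eef_pos: [0.5718, -0.1553, 0.056]
eef_rot: [-0.0, 0.796, 0.606, -0.0]
force: [-0.8, -0.7, -0.9]
grip_width: 0.0471
time: 13.37
eef_pos: [0.5713, -0.155, 0.157]
eef_rot: [-0.001, 0.796, 0.606, -0.001]
force: [1.3, -0.8, 0.3]
grip_width: 0.0622
[ 0.57128897 -0.15499892  0.15704522]
```

View pics/s13.png

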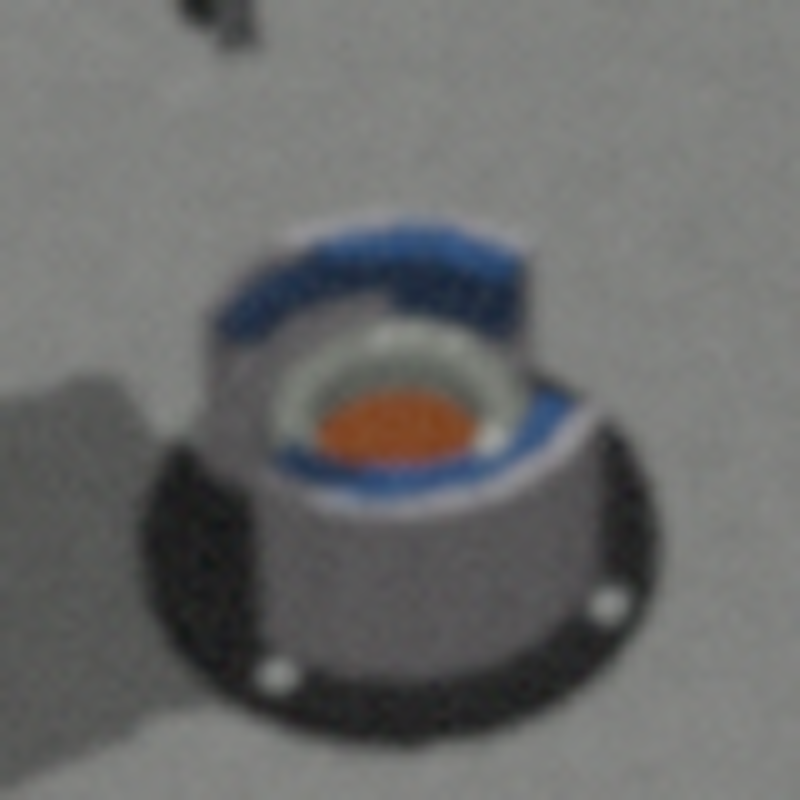

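View pics/w13.png

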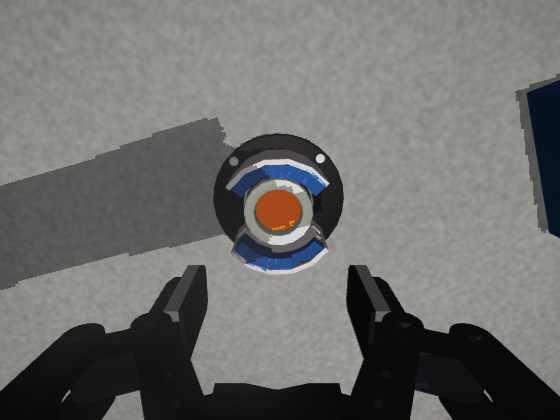

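```bash
python3 -m jog '[{"tx":-0.16,"ty":0.45,"tz":0,"wx":0,"wy":0,"wz":1},{"tx":-0.16,"ty":0.45,"tz":0,"wx":0,"wy":0,"wz":1},{"tx":-0.16,"ty":0.45,"tz":0,"wx":0,"wy":0,"wz":1},{"tx":-0.16,"ty":0.45,"tz":0,"wx":0,"wy":0,"wz":1},{"tx":-0.16,"ty":0.45,"tz":0,"wx":0,"wy":0,"wz":1},{"tx":-0.16,"ty":0.45,"tz":0,"wx":0,"wy":0,"wz":1},{"tx":-0.16,"ty":0.45,"tz":0,"wx":0,"wy":0,"wz":1},{"tx":-0.16,"ty":0.45,"tz":0,"wx":0,"wy":0,"wz":1},{"tx":-0.16,"ty":0.45,"tz":0,"wx":0,"wy":0,"wz":1},{"tx":-0.16,"ty":0.45,"tz":0,"wx":0,"wy":0,"wz":1},{"tx":-0.16,"ty":0.45,"tz":0,"wx":0,"wy":0,"wz":1},{"tx":-0.16,"ty":0.45,"tz":0,"wx":0,"wy":0,"wz":1}]' 0.2;  python3 -m jog '[{"tx":-0.04,"ty":0.01,"tz":0,"wx":0,"wy":0,"wz":1},{"tx":0,"ty":0,"tz":0,"wx":0,"wy":0,"wz":1},{"tx":0,"ty":0,"tz":0,"wx":0,"wy":0,"wz":1},{"tx":0,"ty":0,"tz":0,"wx":0,"wy":0,"wz":1},{"tx":0,"ty":0,"tz":0,"wx":0,"wy":0,"wz":1},{"tx":0,"ty":0,"tz":0,"wx":0,"wy":0,"wz":1},{"tx":0,"ty":0,"tz":0,"wx":0,"wy":0,"wz":1},{"tx":0,"ty":0,"tz":0,"wx":0,"wy":0,"wz":1},{"tx":0,"ty":0,"tz":0,"wx":0,"wy":0,"wz":0},{"tx":0,"ty":0,"tz":0,"wx":0,"wy":0,"wz":0}]'
python3 - <<'E'
from m import *
s=robot.read_state();p=s["eef_pos"];q=s["eef_rot"];print(p,2*np.arctan2(q[2],q[1])-np.pi/2,s["qpos"])
c=eyes.capture("wrist");cv2.imwrite("pics/w14.png",c["image"])
np.save("w14cal.npy",np.r_[c["fx"],c["fy"],c["cx"],c["cy"],np.ravel(c["rvec"]),np.ravel(c["tvec"])])
print(proj(c,[.4935,.0615,.008]))
E
```

```text
time: 14.47
eef_pos: [0.4949, 0.0614, 0.1564]
eef_rot: [0.0, 0.313, 0.95, -0.0]
force: [0.5, -0.3, 0.5]
grip_width: 0.0515
time: 15.3
eef_pos: [0.4936, 0.061, 0.1562]
eef_rot: [-0.0, -0.078, 0.997, 0.0]
force: [0.6, 0.8, -1.0]
grip_width: 0.0511
[0.49359234 0.06099186 0.15619355] 1.7270224532901617 [ 0.37295833  0.70441505 -0.85057554  2.01887471  0.76967701  0.77405014
  0.77879777]
[[278.44374899 202.44717975]]
```

View pics/w14.png

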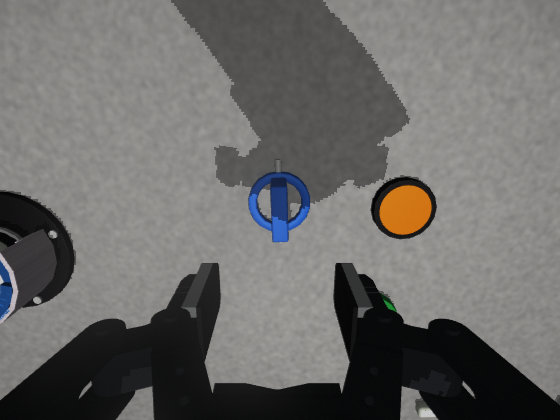

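```bash
python3 - <<'E'
from ov import *
c=load("w14"); x0,y0,k=230,145,8
o=cv2.resize(c["image"][y0:255,x0:330],None,fx=k,fy=k,interpolation=cv2.INTER_CUBIC)
p=np.array([.4935,.0615]);yaw=.165
def dr(P,col): cv2.polylines(o,[((proj(c,P)-[x0,y0]+.5)*k).astype(np.int32)],True,col,1)
a=np.linspace(0,6.28,60)
dr(np.c_[p[0]+.025*np.cos(a),p[1]+.025*np.sin(a),0*a+.008],(0,255,255))
R=np.array([[np.cos(yaw),-np.sin(yaw)],[np.sin(yaw),np.cos(yaw)]])
b=np.array([[.021,.006],[.021,-.006],[-.021,-.006],[-.021,.006]])@R.T+p
dr(np.c_[b,np.full(4,.038)],(0,0,255))
b=np.array([[.0345,.0025],[.0345,-.0025],[-.0345,-.0025],[-.0345,.0025]])@R.T+p
dr(np.c_[b,np.full(4,.004)],(0,255,0))
cv2.imwrite("pics/o14.png",o[:,:,:])
E
```

```text
(no output)
```

View pics/o14.png

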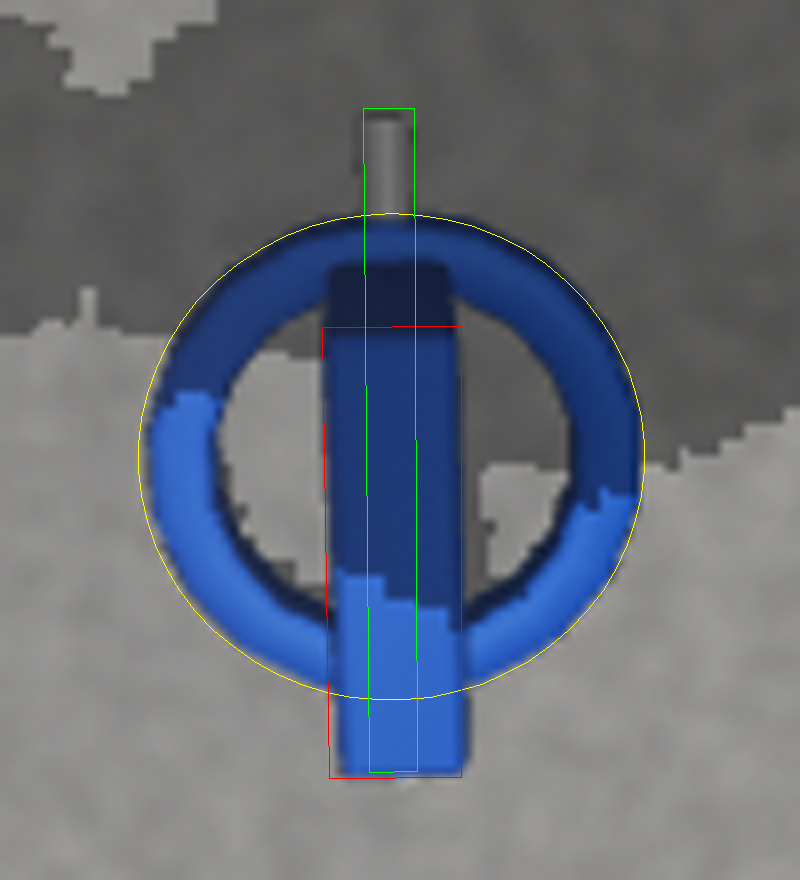

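```bash
python3 -m jog '[{"tx":0,"ty":0,"tz":-0.9,"wx":0,"wy":0,"wz":0},{"tx":0,"ty":0,"tz":-0.9,"wx":0,"wy":0,"wz":0},{"tx":0,"ty":0,"tz":-0.7,"wx":0,"wy":0,"wz":0},{"tx":0,"ty":0,"tz":-0.3,"wx":0,"wy":0,"wz":0},{"tx":0,"ty":0,"tz":-0.03,"wx":0,"wy":0,"wz":0},{"tx":0,"ty":0,"tz":0,"wx":0,"wy":0,"wz":0},{"tx":0,"ty":0,"tz":0,"wx":0,"wy":0,"wz":0},{"tx":0,"ty":0,"tz":0,"wx":0,"wy":0,"wz":0},{"tx":0,"ty":0,"tz":0,"wx":0,"wy":0,"wz":0}]'
python3 - <<'E'
from m import *
c=eyes.capture("wrist");cv2.imwrite("pics/w15.png",c["image"])
c=eyes.capture("side"); u=proj(c,[.4935,.0615,.04])[0]; crop(c,*u,40,"s15.png",10)
E
```

```text
time: 16.1
eef_pos: [0.4945, 0.0612, 0.0442]
eef_rot: [0.001, -0.079, 0.997, 0.0]
force: [1.0, 0.9, 1.4]
grip_width: 0.0508
```

View pics/s15.png

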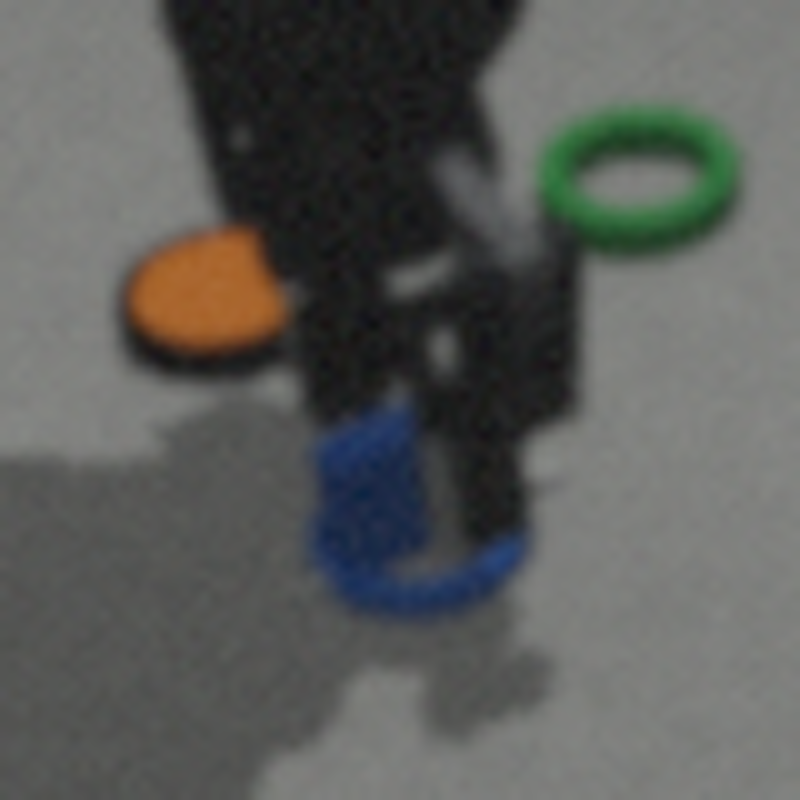

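View pics/w15.png

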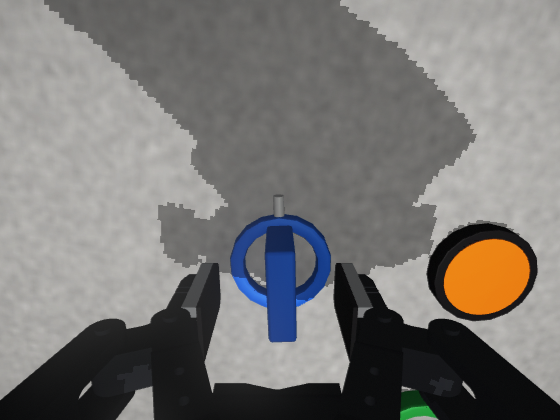

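```bash
python3 -m jog '[{"tx":0,"ty":0,"tz":0,"wx":0,"wy":0,"wz":0},{"tx":0,"ty":0,"tz":0,"wx":0,"wy":0,"wz":0},{"tx":0,"ty":0,"tz":0,"wx":0,"wy":0,"wz":0},{"tx":0,"ty":0,"tz":0,"wx":0,"wy":0,"wz":0},{"tx":0,"ty":0,"tz":0,"wx":0,"wy":0,"wz":0},{"tx":0,"ty":0,"tz":0,"wx":0,"wy":0,"wz":0},{"tx":0,"ty":0,"tz":0,"wx":0,"wy":0,"wz":0},{"tx":0,"ty":0,"tz":0,"wx":0,"wy":0,"wz":0}]' -1
python3 -m jog '[{"tx":0,"ty":0,"tz":0.6,"wx":0,"wy":0,"wz":0},{"tx":0,"ty":0,"tz":0.9,"wx":0,"wy":0,"wz":0},{"tx":0,"ty":0,"tz":0.9,"wx":0,"wy":0,"wz":0},{"tx":0,"ty":0,"tz":0.1,"wx":0,"wy":0,"wz":0}]'
python3 - <<'E'
from m import *
s=robot.read_state();p=s["eef_pos"];q=s["eef_rot"];print(p,2*np.arctan2(q[2],q[1])-np.pi/2,s["qpos"])
c=eyes.capture("wrist");cv2.imwrite("pics/w16.png",c["image"])
c=eyes.capture("side"); u=proj(c,[.4935,.0615,.1])[0]; crop(c,*u,40,"s16.png",10)
E
```

```text
time: 16.87
eef_pos: [0.4938, 0.0612, 0.0434]
eef_rot: [0.0, -0.08, 0.997, -0.0]
force: [-0.8, -0.3, 5.2]
grip_width: 0.0104
time: 17.2
eef_pos: [0.496, 0.0626, 0.1476]
eef_rot: [0.004, -0.08, 0.997, 0.001]
force: [0.1, 0.4, -0.8]
grip_width: 0.011
[0.49603565 0.06261705 0.14758726] 1.7303962009267608 [ 0.35881944  0.71464254 -0.83198226  2.0249984   0.79132352  0.74968165
  0.76349394]
```

View pics/s16.png

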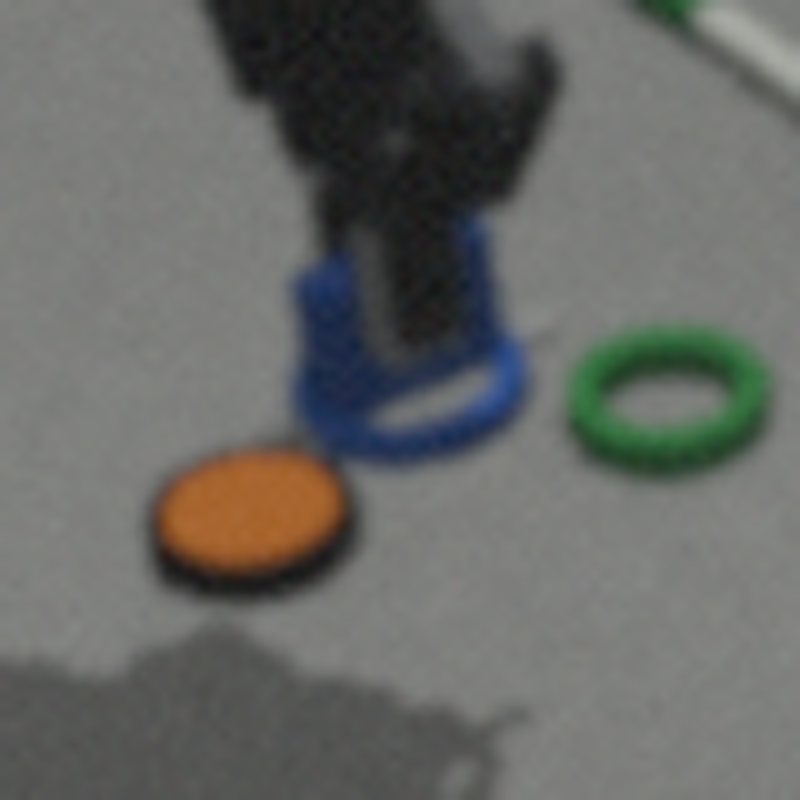

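View pics/w16.png

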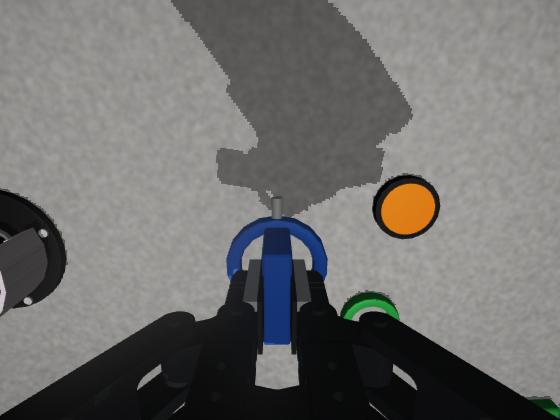

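```bash
python3 -m jog '[{"tx":0.15,"ty":-0.4,"tz":0,"wx":0,"wy":0,"wz":-0.6},{"tx":0.3,"ty":-0.8,"tz":0,"wx":0,"wy":0,"wz":-0.6},{"tx":0.3,"ty":-0.85,"tz":0,"wx":0,"wy":0,"wz":-0.6},{"tx":0.3,"ty":-0.85,"tz":0,"wx":0,"wy":0,"wz":-0.6},{"tx":0.3,"ty":-0.85,"tz":0,"wx":0,"wy":0,"wz":-0.6},{"tx":0.3,"ty":-0.85,"tz":0,"wx":0,"wy":0,"wz":-0.6},{"tx":0.2,"ty":-0.5,"tz":0,"wx":0,"wy":0,"wz":-0.5},{"tx":0.11,"ty":-0.31,"tz":0,"wx":0,"wy":0,"wz":-0.1},{"tx":0,"ty":0,"tz":0,"wx":0,"wy":0,"wz":0},{"tx":0,"ty":0,"tz":0,"wx":0,"wy":0,"wz":0},{"tx":0,"ty":0,"tz":0,"wx":0,"wy":0,"wz":0},{"tx":0,"ty":0,"tz":0,"wx":0,"wy":0,"wz":0}]'
python3 - <<'E'
from m import *
s=robot.read_state();p=s["eef_pos"];q=s["eef_rot"];print(p,2*np.arctan2(q[2],q[1])-np.pi/2,s["qpos"])
c=eyes.capture("wrist");cv2.imwrite("pics/w17.png",c["image"])
c=eyes.capture("side"); u=proj(c,[.572,-.155,.07])[0]; crop(c,*u,50,"s17.png",10)
E
```

```text
time: 18.3
eef_pos: [0.5716, -0.1529, 0.143]
eef_rot: [-0.001, 0.128, 0.992, 0.001]
force: [-0.0, -0.5, -0.4]
grip_width: 0.0107
[ 0.57158919 -0.15291476  0.14297187] 1.3136820030072758 [ 0.66205551  0.79881487 -0.74641048  1.77302     0.69799303  0.85637222
  0.89967269]
```

View pics/s17.png

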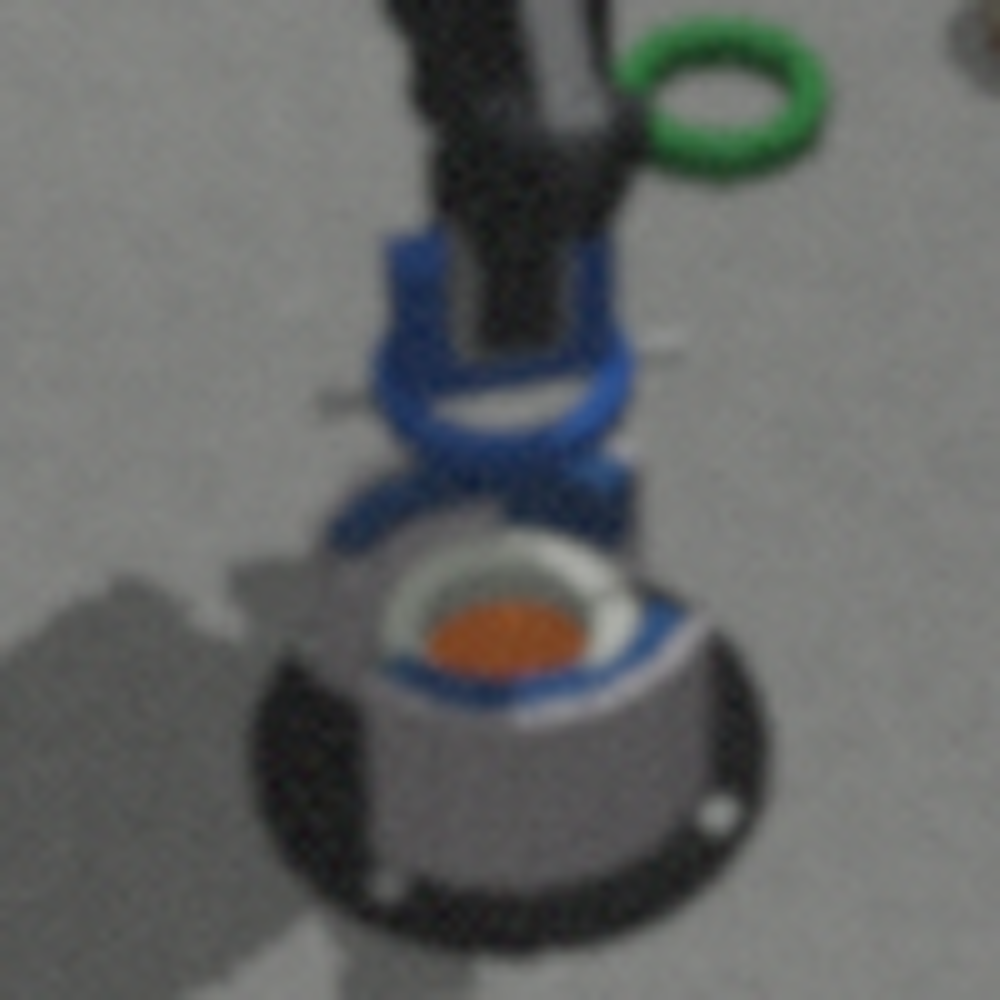

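View pics/w17.png

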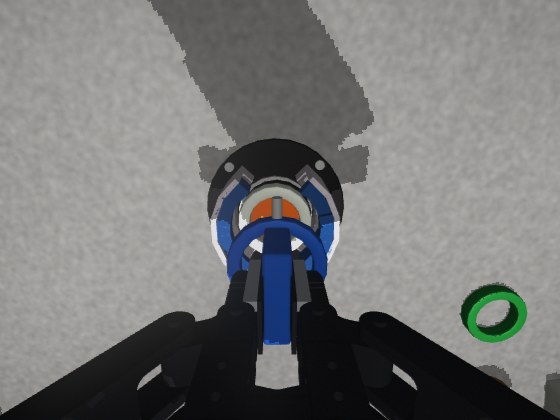

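```bash
python3 -m jog '[{"tx":0,"ty":0,"tz":-0.4,"wx":0,"wy":0,"wz":0},{"tx":0,"ty":0,"tz":-0.4,"wx":0,"wy":0,"wz":0},{"tx":0,"ty":0,"tz":-0.2,"wx":0,"wy":0,"wz":0},{"tx":0,"ty":0,"tz":-0.05,"wx":0,"wy":0,"wz":0},{"tx":0,"ty":0,"tz":0,"wx":0,"wy":0,"wz":0},{"tx":0,"ty":0,"tz":0,"wx":0,"wy":0,"wz":0},{"tx":0,"ty":0,"tz":0,"wx":0,"wy":0,"wz":0}]'
python3 - <<'E'
from m import *
c=eyes.capture("wrist");cv2.imwrite("pics/w18.png",c["image"])
c=eyes.capture("side"); u=proj(c,[.572,-.155,.07])[0]; crop(c,*u,40,"s18.png",10)
E
```

```text
time: 18.98
eef_pos: [0.5727, -0.1551, 0.1019]
eef_rot: [0.001, 0.13, 0.992, 0.0]
force: [0.1, 0.3, 0.8]
grip_width: 0.0105
```

View pics/s18.png

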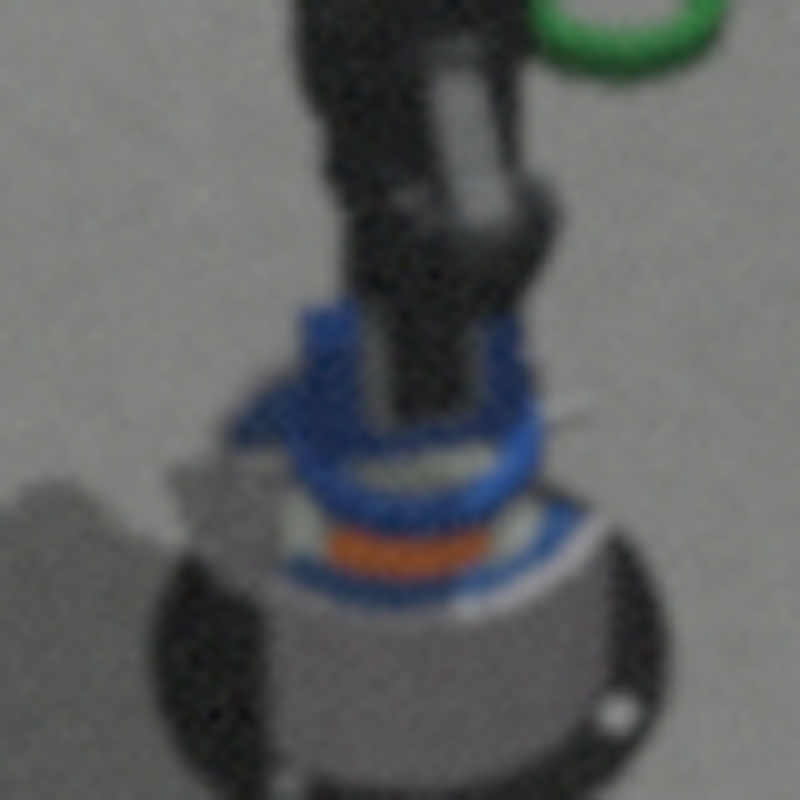

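View pics/w18.png

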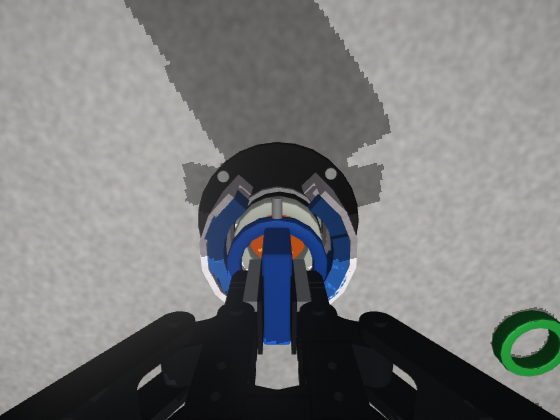

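```bash
python3 -m jog '[{"tx":0,"ty":0,"tz":-0.15,"wx":0,"wy":0,"wz":0},{"tx":0,"ty":0,"tz":-0.15,"wx":0,"wy":0,"wz":0},{"tx":0,"ty":0,"tz":-0.1,"wx":0,"wy":0,"wz":0},{"tx":0,"ty":0,"tz":0,"wx":0,"wy":0,"wz":0},{"tx":0,"ty":0,"tz":0,"wx":0,"wy":0,"wz":0},{"tx":0,"ty":0,"tz":0,"wx":0,"wy":0,"wz":0}]'
```

```text
time: 19.58
eef_pos: [0.5721, -0.1551, 0.085]
eef_rot: [-0.0, 0.13, 0.992, 0.0]
force: [0.3, -0.1, -0.7]
grip_width: 0.0106
```

```bash
python3 -m jog '[{"tx":0,"ty":0,"tz":-0.04,"wx":0,"wy":0,"wz":0},{"tx":0,"ty":0,"tz":-0.03,"wx":0,"wy":0,"wz":0},{"tx":0,"ty":0,"tz":0,"wx":0,"wy":0,"wz":0},{"tx":0,"ty":0,"tz":0,"wx":0,"wy":0,"wz":0},{"tx":0,"ty":0,"tz":0,"wx":0,"wy":0,"wz":0}]'
python3 - <<'E'
from m import *
c=eyes.capture("wrist");cv2.imwrite("pics/w19.png",c["image"])
c=eyes.capture("side"); u=proj(c,[.572,-.155,.06])[0]; crop(c,*u,40,"s19.png",10)
E
```

```text
time: 20.0
eef_pos: [0.5723, -0.1552, 0.0825]
eef_rot: [0.0, 0.13, 0.992, 0.0]
force: [-0.4, -0.1, 0.2]
grip_width: 0.0102
```

View pics/s19.png

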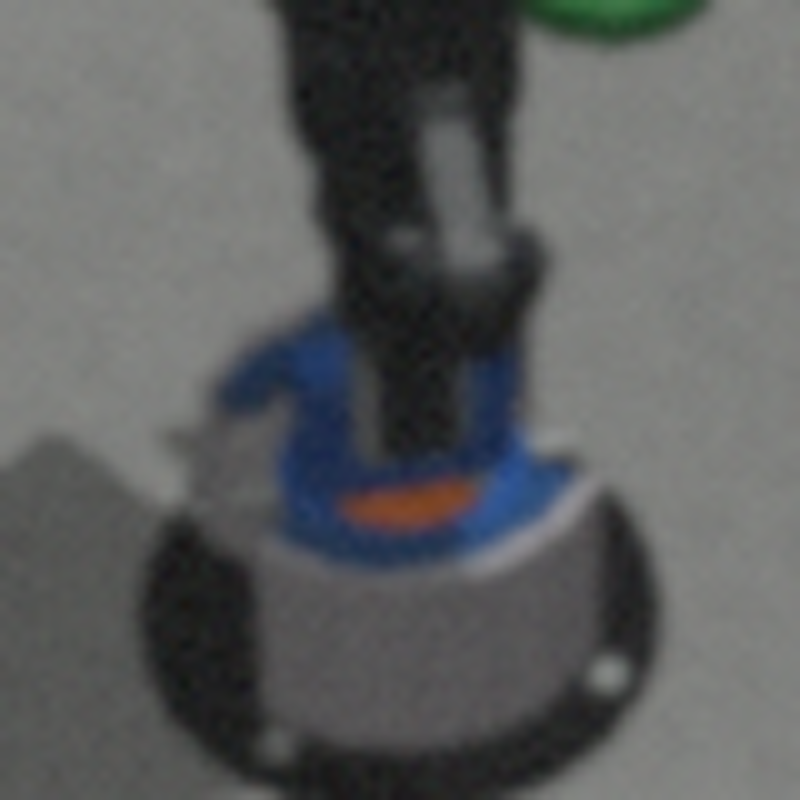

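View pics/w19.png

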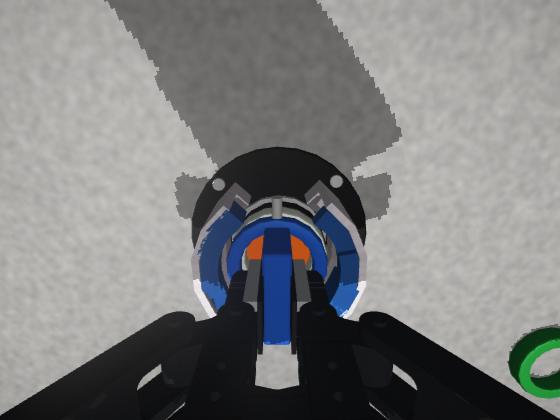

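```bash
python3 -m jog '[{"tx":0,"ty":0,"tz":-0.04,"wx":0,"wy":0,"wz":0},{"tx":0,"ty":0,"tz":0,"wx":0,"wy":0,"wz":0},{"tx":0,"ty":0,"tz":0,"wx":0,"wy":0,"wz":0},{"tx":0,"ty":0,"tz":0,"wx":0,"wy":0,"wz":0}]'
```

```text
time: 20.43
eef_pos: [0.5723, -0.1552, 0.0811]
eef_rot: [0.0, 0.13, 0.992, -0.0]
force: [0.1, -0.2, 3.9]
grip_width: 0.0106
```

```bash
python3 -m jog '[{"tx":0,"ty":0,"tz":-0.02,"wx":0,"wy":0,"wz":-0.4},{"tx":0,"ty":0,"tz":0,"wx":0,"wy":0,"wz":-0.7},{"tx":0,"ty":0,"tz":0,"wx":0,"wy":0,"wz":-0.8},{"tx":0,"ty":0,"tz":0,"wx":0,"wy":0,"wz":-0.8},{"tx":0,"ty":0,"tz":0,"wx":0,"wy":0,"wz":-0.8},{"tx":0,"ty":0,"tz":0,"wx":0,"wy":0,"wz":-0.7},{"tx":0,"ty":0,"tz":0,"wx":0,"wy":0,"wz":-0.5},{"tx":0,"ty":0,"tz":0,"wx":0,"wy":0,"wz":-0.3},{"tx":0,"ty":0,"tz":0,"wx":0,"wy":0,"wz":0},{"tx":0,"ty":0,"tz":0,"wx":0,"wy":0,"wz":0}]'
python3 - <<'E'
from m import *
s=robot.read_state();p=s["eef_pos"];q=s["eef_rot"];print(p,2*np.arctan2(q[2],q[1])-np.pi/2,s["qpos"].round(2),s["wrist_torque"])
c=eyes.capture("wrist");cv2.imwrite("pics/w20.png",c["image"])
E
```

```text
time: 21.27
eef_pos: [0.5725, -0.1552, 0.0805]
eef_rot: [0.0, 0.371, 0.929, 0.0]
force: [-1.0, 0.2, 4.9]
grip_width: 0.0102
[ 0.57251426 -0.15517441  0.08045124] 0.809967500480667 [ 0.55  0.84 -0.55  1.8   0.67  0.69  0.43] [ 0.02917385  0.04826302 -0.06063764]
```

View pics/w20.png

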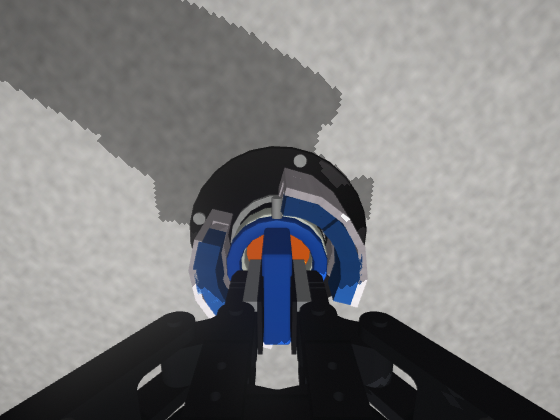

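```bash
python3 -m jog '[{"tx":0,"ty":0,"tz":0,"wx":0,"wy":0,"wz":-0.3},{"tx":0,"ty":0,"tz":0,"wx":0,"wy":0,"wz":-0.6},{"tx":0,"ty":0,"tz":0,"wx":0,"wy":0,"wz":-0.7},{"tx":0,"ty":0,"tz":0,"wx":0,"wy":0,"wz":-0.7},{"tx":0,"ty":0,"tz":0,"wx":0,"wy":0,"wz":-0.7},{"tx":0,"ty":0,"tz":0,"wx":0,"wy":0,"wz":-0.5},{"tx":0,"ty":0,"tz":0,"wx":0,"wy":0,"wz":-0.3},{"tx":0,"ty":0,"tz":0,"wx":0,"wy":0,"wz":0},{"tx":0,"ty":0,"tz":0,"wx":0,"wy":0,"wz":0}]'
python3 - <<'E'
from m import *
s=robot.read_state();p=s["eef_pos"];q=s["eef_rot"];print(p,2*np.arctan2(q[2],q[1])-np.pi/2,s["qpos"].round(2),s["wrist_torque"])
c=eyes.capture("wrist");cv2.imwrite("pics/w21.png",c["image"])
E
```

```text
time: 22.07
eef_pos: [0.5726, -0.1552, 0.0804]
eef_rot: [0.0, 0.54, 0.842, 0.0]
force: [-0.4, 0.2, 6.6]
grip_width: 0.0107
[ 0.57255741 -0.15516083  0.08044342] 0.4299054482082698 [ 0.5   0.82 -0.45  1.81  0.56  0.64  0.14] [ 0.02706964  0.05218763 -0.00012178]
```

View pics/w21.png

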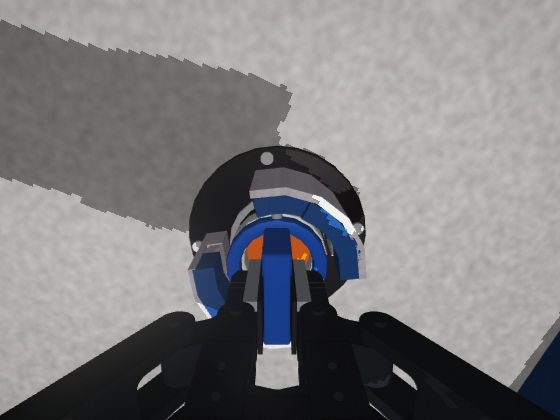

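```bash
python3 -m jog '[{"tx":0,"ty":0,"tz":0,"wx":0,"wy":0,"wz":-0.3},{"tx":0,"ty":0,"tz":0,"wx":0,"wy":0,"wz":-0.6},{"tx":0,"ty":0,"tz":0,"wx":0,"wy":0,"wz":-0.7},{"tx":0,"ty":0,"tz":0,"wx":0,"wy":0,"wz":-0.7},{"tx":0,"ty":0,"tz":0,"wx":0,"wy":0,"wz":-0.7},{"tx":0,"ty":0,"tz":0,"wx":0,"wy":0,"wz":-0.7},{"tx":0,"ty":0,"tz":0,"wx":0,"wy":0,"wz":-0.7},{"tx":0,"ty":0,"tz":0,"wx":0,"wy":0,"wz":-0.6},{"tx":0,"ty":0,"tz":0,"wx":0,"wy":0,"wz":-0.5},{"tx":0,"ty":0,"tz":0,"wx":0,"wy":0,"wz":-0.2},{"tx":0,"ty":0,"tz":0,"wx":0,"wy":0,"wz":0},{"tx":0,"ty":0,"tz":0,"wx":0,"wy":0,"wz":0}]'
python3 - <<'E'
from m import *
s=robot.read_state();p=s["eef_pos"];q=s["eef_rot"];print(p,2*np.arctan2(q[2],q[1])-np.pi/2,s["qpos"].round(2),s["wrist_torque"])
c=eyes.capture("wrist");cv2.imwrite("pics/w22.png",c["image"])
E
```

```text
time: 23.12
eef_pos: [0.5726, -0.1552, 0.0804]
eef_rot: [0.0, 0.755, 0.656, 0.0]
force: [-0.5, 0.1, 5.3]
grip_width: 0.0108
[ 0.57260334 -0.15519107  0.08044446] -0.13996727919632557 [ 0.41  0.8  -0.3   1.81  0.39  0.59 -0.28] [ 0.08549733 -0.02803746 -0.06086901]
```

View pics/w22.png

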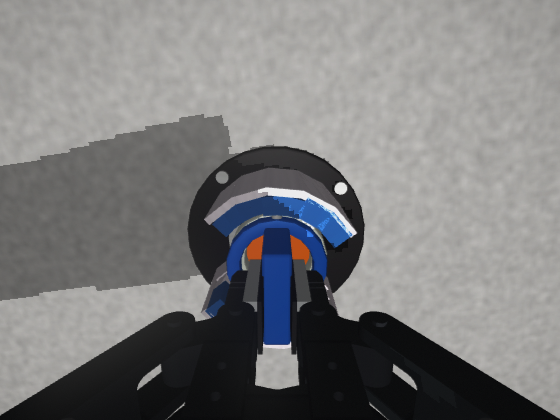

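```bash
python3 -m jog '[{"tx":0,"ty":0,"tz":0,"wx":0,"wy":0,"wz":-0.4},{"tx":0,"ty":0,"tz":0,"wx":0,"wy":0,"wz":-0.5},{"tx":0,"ty":0,"tz":0,"wx":0,"wy":0,"wz":-0.2},{"tx":0,"ty":0,"tz":0,"wx":0,"wy":0,"wz":0},{"tx":0,"ty":0,"tz":0,"wx":0,"wy":0,"wz":0},{"tx":0,"ty":0,"tz":0,"wx":0,"wy":0,"wz":0}]'; python3 -m jog '[{"tx":0,"ty":0,"tz":0,"wx":0,"wy":0,"wz":0},{"tx":0,"ty":0,"tz":0,"wx":0,"wy":0,"wz":0},{"tx":0,"ty":0,"tz":0,"wx":0,"wy":0,"wz":0},{"tx":0,"ty":0,"tz":0,"wx":0,"wy":0,"wz":0},{"tx":0,"ty":0,"tz":0.1,"wx":0,"wy":0,"wz":0},{"tx":0,"ty":0,"tz":0.6,"wx":0,"wy":0,"wz":0},{"tx":0,"ty":0,"tz":0.9,"wx":0,"wy":0,"wz":0},{"tx":0,"ty":0,"tz":0.9,"wx":0,"wy":0,"wz":0},{"tx":0,"ty":0,"tz":0,"wx":0,"wy":0,"wz":0}]' -0.1
python3 - <<'E'
from m import *
s=robot.read_state();p=s["eef_pos"];q=s["eef_rot"];print(p,2*np.arctan2(q[2],q[1])-np.pi/2)
c=eyes.capture("wrist");cv2.imwrite("pics/w23.png",c["image"])
np.save("w23cal.npy",np.r_[c["fx"],c["fy"],c["cx"],c["cy"],np.ravel(c["rvec"]),np.ravel(c["tvec"])])
c=eyes.capture("side"); cv2.imwrite("pics/s23f.png",c["image"]); u=proj(c,[.572,-.155,.04])[0]; crop(c,*u,40,"s23.png",10)
E
```

```text
time: 23.67
eef_pos: [0.5726, -0.1552, 0.0805]
eef_rot: [0.0, 0.79, 0.613, 0.0]
force: [-0.1, 0.9, 6.1]
grip_width: 0.0103
time: 24.42
eef_pos: [0.5762, -0.1556, 0.1867]
eef_rot: [0.004, 0.79, 0.613, 0.004]
force: [0.7, 0.8, 0.7]
grip_width: 0.0387
[ 0.57623129 -0.15564696  0.18665668] -0.25016589576909176
```

View pics/s23.png

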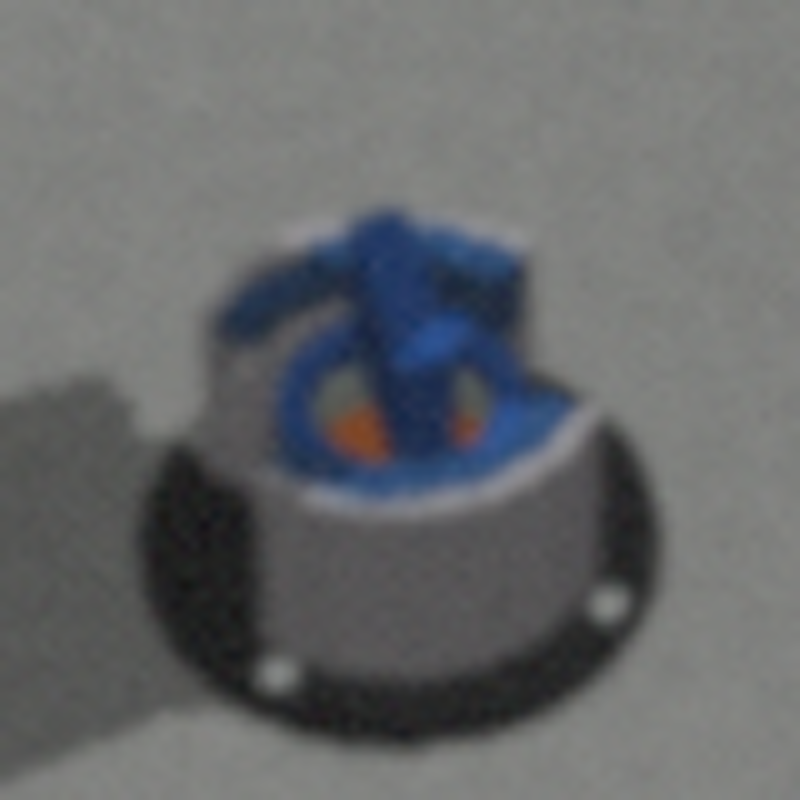

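View pics/w23.png

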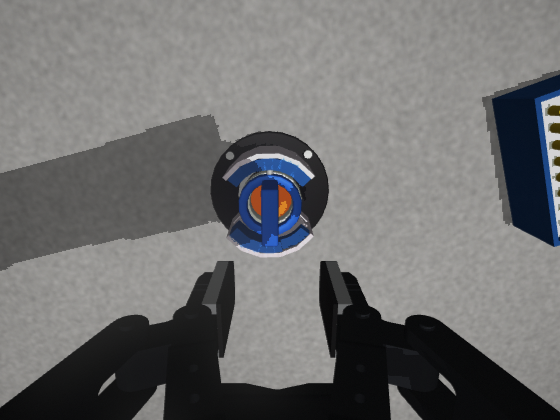

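```bash
python3 - <<'E'
from ov import *
c=load("w23"); x0,y0,k=215,130,6
o=cv2.resize(c["image"][y0:265,x0:330],None,fx=k,fy=k,interpolation=cv2.INTER_CUBIC)
p=np.array([.5725,-.1545]);
def dr(P,col): cv2.polylines(o,[((proj(c,P)-[x0,y0]+.5)*k).astype(np.int32)],True,col,1)
a=np.linspace(0,6.28,60)
dr(np.c_[p[0]+.052*np.cos(a),p[1]+.052*np.sin(a),0*a+.008],(0,255,255))
dr(np.c_[p[0]+.025*np.cos(a),p[1]+.025*np.sin(a),0*a+.0455],(0,255,0))
yaw=-.25-np.pi/2
R=np.array([[np.cos(yaw),-np.sin(yaw)],[np.sin(yaw),np.cos(yaw)]])
b=np.array([[.021,.006],[.021,-.006],[-.021,-.006],[-.021,.006]])@R.T+p
dr(np.c_[b,np.full(4,.0755)],(0,0,255))
cv2.imwrite("pics/o23.png",o)
E
```

```text
(no output)
```

View pics/o23.png

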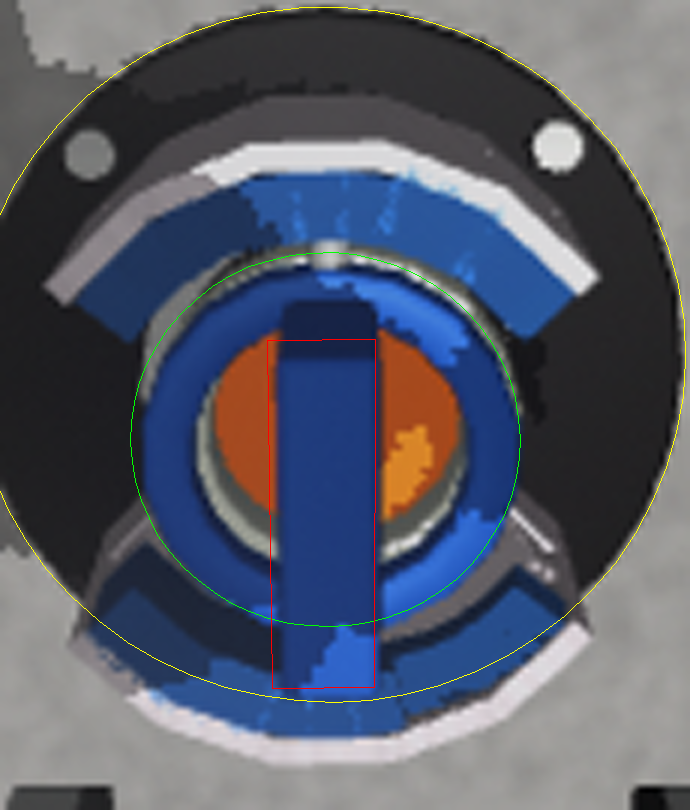

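View pics/s23f.png

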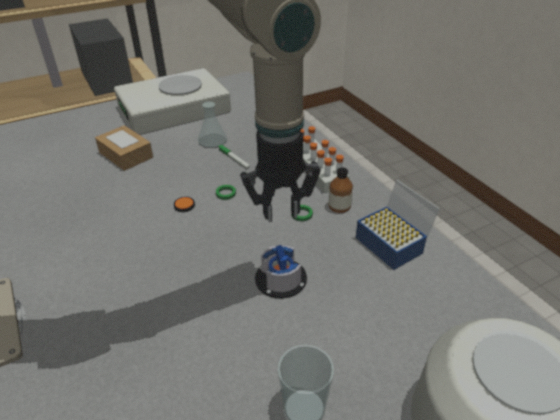

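```bash
python3 - <<'E'
from plant import robot
s=robot.read_state();print(s["time"],s["force"],s["qvel"].round(3)); robot.close_job()
E
```

```text
24.5167 [-0.59930313  0.16248342 -0.82105202] [-0.005  0.044  0.017  0.039  0.001 -0.004 -0.003]
the job is handed in; nothing more can be done
```

The filter barrel is built up and the job is handed in at 24.5 s of the allowed 72 s. The hand-in reports no verdict, so success is not confirmed.

- **Stack:** I dropped the leftmost filter onto the seat, then the white spacer on top of it. Both looked flat and centred in the pictures.
- **Retaining ring:** I lowered it with its pins in the windows until about 4 N of spring force showed. I then turned it clockwise about 1.56 rad (89 degrees), let go and lifted clear.
- **Last pictures:** The bar lies across the windows and looks level, with the pin I could see under its lip. The ring and bar were within about 1.5 mm of their expected home position. The gripper was clear, and the bottle and beaker were standing.
- **Not measured:** I could not read the seat travel. I inferred it from the roughly 5 to 6 N the spring pushed back while I turned the ring, and from the height match.
- **Disagreements:** The wrist and top cameras differed by about 2.5 mm on the barrel position. I settled this by comparing each with where the filter was actually gripped. The one side-camera check on the held filter was 6 to 9 mm off, so I disregarded it.

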